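# Demould the chocolate bars and shut them in the cooling cabinet

### The job

Push every chocolate bar out of the demoulding block with its orange ejector slide and lay the bars flat on the drawn-out tray of the cooling cabinet, side by side and not on top of one another. With all of them on it, push the tray fully home, then push the cabinet door shut until it seats on its catch. Leave the reel, the paper cases, the tub and the scraper where they are.

Things in the scene. Friction and masses are not known exactly. Their poses are not given: they have to be found in the camera images.
- demoulder: white block fixed to the bench, 194 (x) by 236 mm (y). Origin: underside, mid-point of its clear roof's front edge; z up. Four channels along x at y = -87, -29, 29, 87 mm (lanes 1-4), 35 mm wide, floor 20 mm above the bench, roofed from x = 0 to 99 mm (roof top 39 mm above the bench, 8 mm slots). In front, x = -95 to 0, an open flat deck 20 mm above the bench; bars come out on it, in -x
- tray (a joint): flat metal tray that slides out of the cabinet, in the cabinet's -x direction: 0 m = fully home, 0.17 = fully drawn out. Stays where it is left (friction about 1.2 N, plus damping)
- tray_floor (a point): middle of the tray's inner floor (44 mm above the bench); axes as the cabinet's; moves with the tray. Inside it measures 113 mm (x) by 230 mm (y); side and rear walls rise 10 mm above the floor (5 to 6 mm thick), the front panel 32 mm
- tray_front (a point): middle of the outer face of the tray's upright front panel (240 mm wide, from 36 to 76 mm above the bench), facing the cabinet's -x; push it in +x. Fully home it lies 2 mm behind the plane of the cabinet's front
- cabinet: low white bench cooling cabinet with a clear top, fixed to the bench, 280 mm wide (y), 240 mm deep (x), 120 mm high. Origin: under the middle of its front; x points into the cabinet, z up; it faces the robot
- door (a joint): upright front door, hinged at its left (cabinet +y): 0 rad = shut, grows as it swings open towards the robot and left, to 2.2. Sprung ball catch at the free edge: the last 0.06 rad take about 5 N there; past 0.02 rad it snaps to 0 and stays; let go before that, it springs back ajar (0.06 or more). Swings freely otherwise. A drawn-out tray blocks it
- door_hinge (a point): on the hinge axis, at half the door's height (60 mm above the bench); its axes turn with the door: y points from the free edge to the hinge, x from the outer face to the inner face, z up
- door_push (a point): on the door's outer face, 180 mm from the hinge axis, 60 mm above the bench; axes as door_hinge. The door is 280 mm wide, from 4 to 116 mm above the bench; its outer face lies 16 mm on the -x side of the hinge axis; an upright bar handle, standing out 35 mm, is 262 mm from the hinge axis
- reel: bystander: kraft paper reel lying flat, 110 mm wide, 55 mm high; origin at the middle of its underside
- paper_cups: bystander: stack of pale blue paper cases, 66 mm wide, 48 mm high; origin at the middle of its underside
- tub: bystander: clear open tub, 120 by 140 by 80 mm high; origin at the middle of its underside
- scraper: bystander: spatula lying on the bench, about 250 mm long; origin under it
- bar1: dark brown solid chocolate bar, 80 (x) by 32 (y) by 14 mm (z), about 46 g, same on both faces. Origin: its centre. At the start flat in a roofed channel of the demoulder, its centre 42 mm behind the roof's front edge; None if absent
- ejector1 (a joint): spring ejector slide of lane 1: 0 m = at rest, grows to 0.084 as its tab is pushed in the demoulder's -x direction (1 N at rest to 5 N at the end), which pushes the lane's bar wholly out of the channel on to the deck (bar centre about 42 mm in front of the roof edge); springs back when let go
- ejector1_tab (a point): middle of the rear (+x) face of the orange tab of ejector 1, 56 mm above the bench, 50 mm behind the roof's front edge at rest; axes as the demoulder's. The tab is 26 mm wide (y), 10 mm thick, from 42 to 70 mm above the bench; push this face in -x
- bar2: dark brown solid chocolate bar, 80 (x) by 32 (y) by 14 mm (z), about 46 g, same on both faces. Origin: its centre. At the start flat in a roofed channel of the demoulder, its centre 42 mm behind the roof's front edge; None if absent
- ejector2 (a joint): spring ejector slide of lane 2: 0 m = at rest, grows to 0.084 as its tab is pushed in the demoulder's -x direction (1 N at rest to 5 N at the end), which pushes the lane's bar wholly out of the channel on to the deck (bar centre about 42 mm in front of the roof edge); springs back when let go
- ejector2_tab (a point): middle of the rear (+x) face of the orange tab of ejector 2, 56 mm above the bench, 50 mm behind the roof's front edge at rest; axes as the demoulder's. The tab is 26 mm wide (y), 10 mm thick, from 42 to 70 mm above the bench; push this face in -x
- bar3: dark brown solid chocolate bar, 80 (x) by 32 (y) by 14 mm (z), about 46 g, same on both faces. Origin: its centre. At the start flat in a roofed channel of the demoulder, its centre 42 mm behind the roof's front edge; None if absent
- ejector3 (a joint): spring ejector slide of lane 3: 0 m = at rest, grows to 0.084 as its tab is pushed in the demoulder's -x direction (1 N at rest to 5 N at the end), which pushes the lane's bar wholly out of the channel on to the deck (bar centre about 42 mm in front of the roof edge); springs back when let go
- ejector3_tab (a point): middle of the rear (+x) face of the orange tab of ejector 3, 56 mm above the bench, 50 mm behind the roof's front edge at rest; axes as the demoulder's. The tab is 26 mm wide (y), 10 mm thick, from 42 to 70 mm above the bench; push this face in -x
- bar4: dark brown solid chocolate bar, 80 (x) by 32 (y) by 14 mm (z), about 46 g, same on both faces. Origin: its centre. At the start flat in a roofed channel of the demoulder, its centre 42 mm behind the roof's front edge; None if absent
- ejector4 (a joint): spring ejector slide of lane 4: 0 m = at rest, grows to 0.084 as its tab is pushed in the demoulder's -x direction (1 N at rest to 5 N at the end), which pushes the lane's bar wholly out of the channel on to the deck (bar centre about 42 mm in front of the roof edge); springs back when let go
- ejector4_tab (a point): middle of the rear (+x) face of the orange tab of ejector 4, 56 mm above the bench, 50 mm behind the roof's front edge at rest; axes as the demoulder's. The tab is 26 mm wide (y), 10 mm thick, from 42 to 70 mm above the bench; push this face in -x

How it is judged:
By the outcome, as a careful person would: the job done as asked, in the order asked, and still so for the second after the job is handed in, with the robot touching nothing.
Of bar1, bar2, bar3, bar4 only 2 to 4 are there at a start; the rules pass over those that are not, and their reading is None.
At some moment in a run one of bar1, bar2, bar3, bar4 may be knocked a few centimetres aside while the robot is not near it.
Once in a run the grip may slacken for a moment while it holds something.
It also fails if it takes over 210 s, if anything falls off the work surface, if the arm or the gripper's body presses on something with over 40 N, if the wrist force passes 120 N, or if a joint passes its speed limit or range.

### The arm

A 7-joint arm with a two-finger parallel gripper is mounted at the origin on the work surface. World frame = base frame: x ahead of the robot, y to its left, z up, the work surface at z = 0. Lengths are in m, angles in rad, forces in N, time in s.
With the tool pointing down it reaches from about 0.425 to 1.025 m from the base axis. Payload 9.4 kg.
Tool frame: the origin (TCP) lies midway between the tips of the shut fingers; the grasp point (between the pads) lies behind it (grasp_offset is the z of the grasp point in the tool frame, in m); z points along the fingers, y is the direction in which the jaws open and shut (so a half turn about z gives the same grasp; the last joint's range is limited). The gripper opens to 93 mm and grips with 3 to 60 N. Pads are 15 mm wide; open, the fingers measure 128 mm over their backs; the gripper's body (75 mm by 188 mm) begins 65 mm behind the grasp point.
Start: joints at [1.206, 0.599, -0.003, 1.599, 0.002, 0.943, -0.08], TCP at [0.206, -0.695, 0.219] pointing down, gripper open.
Joint ranges: [-2.57, 2.57], [-0.35, 1.97], [-1.29, 1.29], [0.11, 2.56], [-1.05, 4.19], [0.11, 1.86], [-2.63, 2.63]. Speed limits (rad/s): [2.22, 2.22, 3.01, 3.01, 3.14, 3.14, 3.14].

### API

Orientations are given as a unit quaternion [x, y, z, w].
In Python, from workcell import * gives the robot as it stands.
- The arm moves only by the tool jog_arm, never from a script. Its argument "moves" is a list of rows, each a list of 3 entries, a list of its own where there are three numbers: the gripper's target within -1 to 1 (shut at 1, half-way at 0, fully open at -1), then the shift along the tool's x, y, z scaled (see below), then the turn about the tool's z scaled (see below). In form: [[claw, [tx, ty, tz], twist], ...]. A call has 1 to 8 rows; each row is the pose to reach, as a shift and turn from the pose measured when the call began, along the tool's axes at that moment; what a row does not reach only later rows make up. The controller multiplies each number of a shift by 0.25 m and each number of a turn by 0.5 rad. A row lasts 1/10 s, in which the tool goes at most 50 mm and 8.59 degrees, less where a joint would pass 70% of its speed; a pose out of reach is approached as far as the arm can. A call with a number of a shift or a turn outside -1 to 1 is refused whole. A call with a gripper value outside its range is refused whole. The fingers move at their own pace and stop on an object; "force" is the grip in N (left out, the last holds). Time passes only in rows, so rows that repeat a pose let the fingers close. It gives the time, the measured TCP pose, the force and the opening at its end, in the units of the state.
- get_state(): the state, without advancing time (a new reading comes with each control period).
- get_image(name): name is "scene" or "top" or "wrist"; returns a dict with "image" (420x560x3 uint8, red, green, blue), "range_z" (420x560 float32, m along the optical axis (not along the pixel's ray), 0 where there is no reading), "K" (3x3 intrinsics, pixels), "D" ([k1, k2, p1, p2, k3] as OpenCV has them; the pictures are not rectified), "R" (3x3) and "t" (3): a world point X has camera coordinates R X + t. Camera axes: x right, y down, z forward; pixel columns grow to the right and rows downward; lengths in m; the calibration is good to about 2 mm. A picture is of the moment at which its call begins.
- finish_job(): hands the job in, once; it reports no verdict.
Trained networks look in a picture, given as the dict that the camera call returned (one of the last four; its "shot" number tells which), for a name from the list of things; names that differ only in an ending like _2 or _b are one class to them, and where a whole thing is asked for, a point or a joint stands for the part that bears it (a point fixed in the world has none). Each returns a list of dicts, best first, with "conf" (0 to 1); they miss things now and then, are a little off and sometimes report something else, mostly with a low value. They report only what shows in the picture. A call takes as long as a camera call.
- spot_in(picture, thing): "xy" ([column, row] in pixels, amid what is visible of it).
The state is a dict: "time": time; "q": joint angles; "dq": joint speeds; "joint_torque": joint torques, N m; "tcp_pos": TCP position; "orientation": TCP orientation; "force": force on the tool from outside, world axes, zero at the start; "ft_torque": the same for the moment, N m; "finger_gap": opening from 0.0 (shut) to 1.0 (fully open).
Only numpy, scipy, OpenCV 4.12 (cv2) and the standard library are available. Lean on these libraries where they do the work, as an engineer would, in place of code of your own. Each camera call takes 0.05 s, during which the arm holds its last target.

## Working session

There is one attempt and no reset: what is moved stays moved. The work goes in short steps, Python scripts to look and compute and a tool call to move; the robot and the scene stay as the last step left them, time stands still between calls to the robot, and variables do not carry over. Pictures are saved under pics/ and viewed, and the job is handed in when it is done.

Besides the shell and the picture viewer there is one more tool, called after "Emit:" as a command line: name --argument value ..., lists and objects as JSON in quotes. jog_arm: Moves the arm, as the interface text tells. Shifts and turns lie within -1 to 1; 1 stands for 0.25 m of shift or 0.5 rad of turn. Its arguments: {"type":"object","properties":{"moves":{"type":"array","items":{"type":"array"}},"force":{"type":"number"}},"required":["moves"]}

```bash
ls; mkdir -p pics
cat > h.py <<'E'
from workcell import *
import numpy as np, cv2
def snap(name,fn):
    p=get_image(name); cv2.imwrite('pics/'+fn,cv2.cvtColor(p['image'],cv2.COLOR_RGB2BGR)); return p
def ray(p,uv):
    n=cv2.undistortPoints(np.array([[uv]],float),np.array(p['K'],float),np.array(p['D'],float))[0,0]
    return np.array([n[0],n[1],1.])
def w(p,uv,z=None,rng=None):
    R=np.array(p['R']);t=np.array(p['t']);d=ray(p,uv)
    if z is None:
        c,r=int(round(uv[0])),int(round(uv[1]));a=p['range_z'][max(r-1,0):r+2,max(c-1,0):c+2];s=np.median(a[a>0]) if (a>0).any() else np.nan
    else:
        o=R.T@(-t);v=R.T@d;s=(z-o[2])/v[2]
    return R.T@(d*s-t)
def px(p,X):
    R=np.array(p['R']);t=np.array(p['t'])
    return cv2.projectPoints(np.array(X,float).reshape(-1,1,3),cv2.Rodrigues(R)[0],t,np.array(p['K'],float),np.array(p['D'],float))[0][:,0]
E
python3 - <<'E'
from h import *
a=snap('scene','s0.png');b=snap('top','t0.png')
for p,n in((a,'scene'),(b,'top')):
    print(n,(-np.array(p['R']).T@p['t']).round(3))
    for k in ['demoulder','cabinet','door_push','tray_floor','tray_front','ejector1_tab','bar1','reel','paper_cups','tub','scraper']:
        try:
            print(k,[(np.round(s['xy']),round(s['conf'],2),w(p,s['xy']).round(3)) for s in spot_in(p,k)[:5]])
        except Exception as e: print(k,e)
        
print(get_state())
E
```

```text
pics
scene [ 1.439 -0.094  1.048]
demoulder [(array([198., 192.]), 0.93, array([ 0.515, -0.251,  0.04 ]))]
cabinet [(array([329., 222.]), 0.89, array([0.738, 0.122, 0.12 ]))]
door_push [(array([374., 148.]), 0.91, array([0.33 , 0.375, 0.002]))]
tray_floor [(array([313., 176.]), 0.7, array([0.489, 0.121, 0.046]))]
tray_front [(array([311., 172.]), 0.88, array([0.469, 0.119, 0.047])), (array([379., 149.]), 0.43, array([0.46 , 0.336, 0.117]))]
ejector1_tab [(array([329., 220.]), 0.63, array([0.73 , 0.124, 0.121]))]
bar1 [(array([230., 188.]), 0.68, array([ 0.523, -0.148,  0.056]))]
reel [(array([224., 246.]), 0.84, array([ 0.707, -0.177,  0.004]))]
paper_cups [(array([169., 242.]), 0.71, array([ 0.708, -0.331,  0.05 ]))]
tub [(array([430., 192.]), 0.7, array([0.561, 0.5  , 0.006]))]
scraper [(array([114., 244.]), 0.79, array([ 0.665, -0.505,  0.004]))]
top [ 0.358 -0.007  1.431]
demoulder [(array([360., 258.]), 0.59, array([ 0.494, -0.245,  0.037]))]
cabinet [(array([211., 196.]), 0.93, array([0.634, 0.149, 0.12 ]))]
door_push [(array([134., 266.]), 0.98, array([0.45 , 0.336, 0.097]))]

[... 703 characters left out ...]
rray([ 1.20629752,  0.59931918, -0.00248837,  1.59945672,  0.00185612,
        0.94284599, -0.07978435]), 'dq': array([ 1.10623999e-03, -4.39311968e-05, -2.03420475e-03, -1.18103186e-04,
        1.50536335e-03,  2.11893691e-05,  3.14378567e-04]), 'joint_torque': array([-1.04875044e-04, -7.64867520e+01,  1.49645124e+00, -2.52714282e+01,
       -5.23371168e-02,  1.04429302e-02,  6.54186056e-05]), 'tcp_pos': array([ 0.20575072, -0.69517522,  0.21858375]), 'orientation': array([ 9.89659971e-01,  1.43433397e-01, -5.09581661e-05, -2.29353154e-06]), 'force': array([-0.77077398, -0.45449952,  0.28300325]), 'ft_torque': array([-0.03123386, -0.04992558,  0.01711705]), 'finger_gap': 1.0012342346122614}
```

View pics/s0.png

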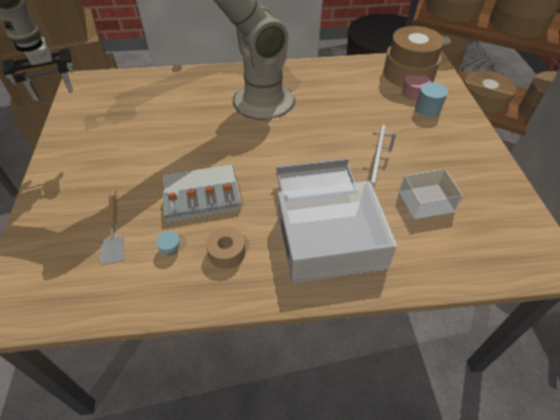

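View pics/t0.png

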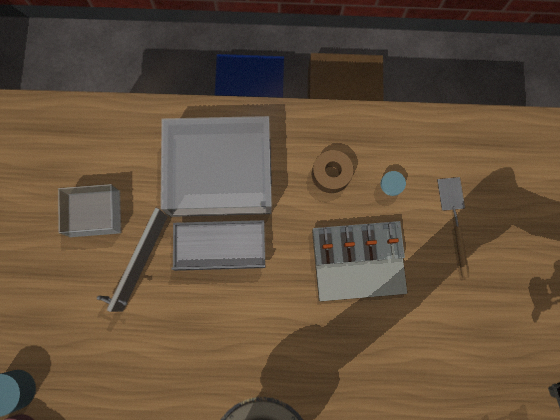

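Run:
```python
import cv2
a=cv2.imread('pics/t0.png')[190:310,290:430];cv2.imwrite('pics/t0d.png',cv2.resize(a,None,fx=5,fy=5,interpolation=2))
a=cv2.imread('pics/t0.png')[150:310,90:290];cv2.imwrite('pics/t0c.png',cv2.resize(a,None,fx=3.7,fy=3.7,interpolation=2))
a=cv2.imread('pics/s0.png')[130:240,140:270];cv2.imwrite('pics/s0d.png',cv2.resize(a,None,fx=5,fy=5,interpolation=2))
```

```text
(no output)
```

View pics/t0d.png

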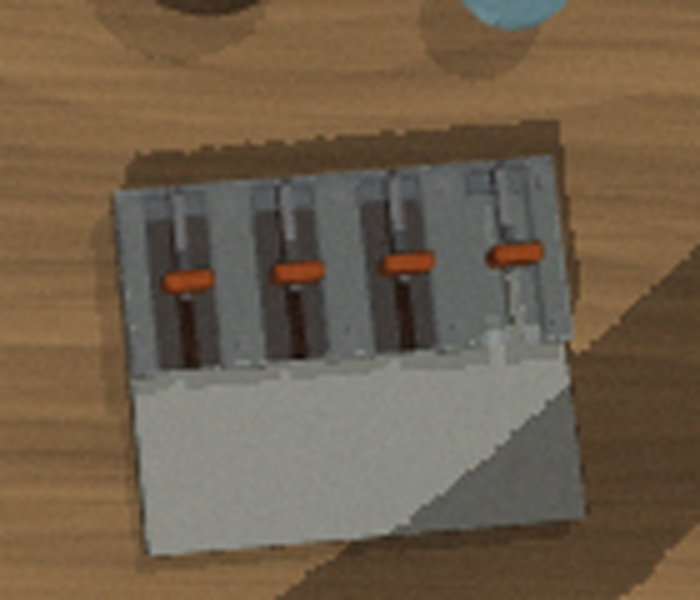

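View pics/t0c.png

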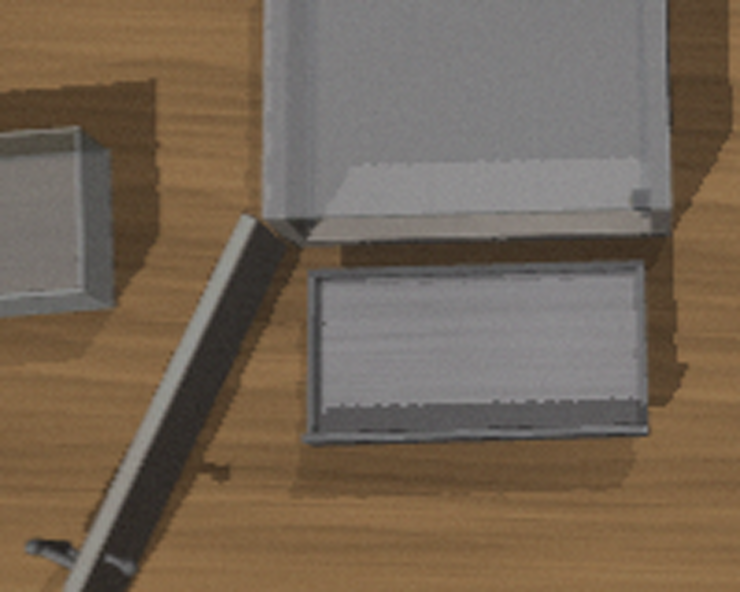

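View pics/s0d.png

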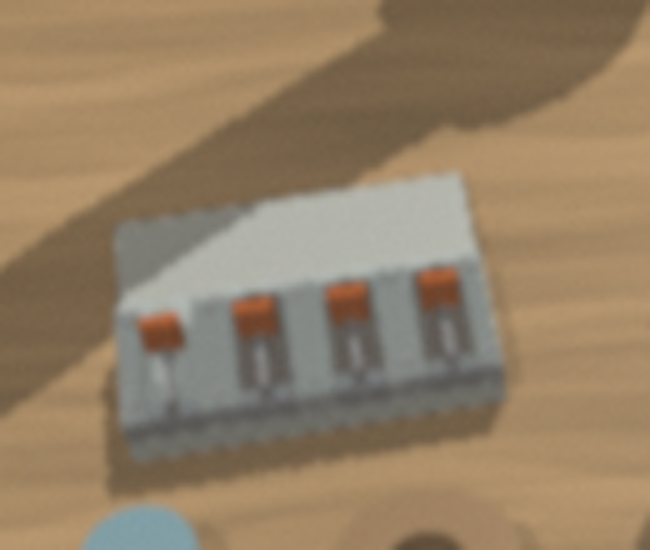

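Run:
```python
from h import *
from scipy.optimize import least_squares
b=get_image('top');a=get_image('scene')
def org(p,box):
    im=p['image'].astype(int);m=((im[...,0]>130)&(im[...,1]<100)&(im[...,2]<70)).astype(np.uint8)
    if p is a: m=((im[...,0]>120)&(im[...,1]<110)&(im[...,2]<80)&(im[...,0]-im[...,1]>60)).astype(np.uint8)
    mm=np.zeros_like(m);mm[box[1]:box[3],box[0]:box[2]]=m[box[1]:box[3],box[0]:box[2]]
    n,l,s,c=cv2.connectedComponentsWithStats(mm)
    return [(s[i],c[i]) for i in range(1,n) if s[i][4]>8]
for p,bx in((b,(300,210,420,280)),(a,(150,170,250,225))):
    for s,c in org(p,bx): print(s,c.round(1),w(p,c,z=.066).round(3),w(p,c).round(3))
print('demoulder corners')
for uv,z in [((319.6,301),.02),((407,293.4),.02),((313,228.4),.039),((400.4,221),.039),((316.2,265.4),.039),((403.2,259),.039)]:
    print(uv,w(b,uv,z=z).round(4))
print('tray')
for uv,z in [((172.4,268.9),.076),((265.1,267.6),.076),((173.8,223),.054),((263.8,221),.054)]: print(uv,w(b,uv,z=z).round(4))
print('cab')
for uv in [(163,118),(270,117),(272,206),(162,207)]: print(uv,w(b,uv,z=.12).round(4))
for uv in [(157,209.5),(163,211),(108,309),(117,311)]: print(uv,w(b,uv,z=.116).round(4), w(b,uv).round(3))
```

```text
[390 239   8   3  20] [393.9 240.2] [ 0.54  -0.33   0.066] [ 0.54  -0.329  0.069]
[368 241   8   3  24] [371.5 242. ] [ 0.534 -0.271  0.066] [ 0.533 -0.27   0.068]
[346 243   8   3  22] [349.2 243.9] [ 0.527 -0.212  0.066] [ 0.526 -0.212  0.071]
[324 245   8   3  19] [327.1 245.7] [ 0.52  -0.154  0.066] [ 0.52  -0.154  0.071]
[206 187   6   3  10] [208.8 187.8] [ 0.524 -0.215  0.066] [ 0.527 -0.215  0.07 ]
[187 190   7   3  13] [190.2 190.8] [ 0.531 -0.273  0.066] [ 0.535 -0.272  0.071]
demoulder corners
(319.6, 301) [ 0.3784 -0.1411  0.02  ]
(407, 293.4) [ 0.4044 -0.3741  0.02  ]
(313, 228.4) [ 0.5692 -0.1191  0.039 ]
(400.4, 221) [ 0.5962 -0.3544  0.039 ]
(316.2, 265.4) [ 0.4707 -0.1291  0.039 ]
(403.2, 259) [ 0.4941 -0.3604  0.039 ]
tray
(172.4, 268.9) [0.4483 0.2421 0.076 ]
(265.1, 267.6) [0.4584 0.0053 0.076 ]
(173.8, 223) [0.5704 0.25   0.054 ]
(263.8, 221) [0.5829 0.0128 0.054 ]
cab
(163, 118) [0.8362 0.2832 0.12  ]
(270, 117) [0.8481 0.0044 0.12  ]
(272, 206) [ 0.6112 -0.0077  0.12  ]
(162, 207) [0.6002 0.2699 0.12  ]
(157, 209.5) [0.5941 0.283  0.116 ] [0.594 0.283 0.116]
(163, 211) [0.5907 0.2676 0.116 ] [0.596 0.274 0.084]
(108, 309) [0.3433 0.386  0.116 ] [0.343 0.386 0.116]
(117, 311) [0.3391 0.3636 0.116 ] [0.338 0.38  0.059]
```

```bash
cat >> h.py <<'E'
D=dict(o=np.array([.4852,-.2472]),yaw=.1125)
C=dict(o=np.array([.604,.131]),yaw=.045)
def fr(F,x,y):
    c,s=np.cos(F['yaw']),np.sin(F['yaw']); return np.array([F['o'][0]+c*x-s*y,F['o'][1]+s*x+c*y])
def toolyaw(st):
    q=st['orientation'];return 2*np.arctan2(q[1],q[0])
def go(xy,z,yaw,st=None):
    from scipy.spatial.transform import Rotation as Ro
    st=st or get_state()
    R=Ro.from_quat(st['orientation']).as_matrix()
    d=R.T@(np.array([xy[0],xy[1],z])-st['tcp_pos'])/.25
    dy=(toolyaw(st)-yaw+np.pi/2)%np.pi-np.pi/2
    print('target',np.round([*xy,z],4),'shift',d.round(3),'twist',round(dy/.5,3),'dist',round(np.linalg.norm(d)*.25,3))
E
python3 - <<'E'
from h import *
go(fr(D,.07,.087),.25,D['yaw'])
go(fr(D,.02,.0),.25,D['yaw'])
st=get_state();print([k for k in st]); 
import workcell;print([k for k in dir(workcell) if k[0]!='_'])
E
```

```text
target [ 0.545  -0.1529  0.25  ] shift [ 1.917 -1.695 -0.126] twist 0.351 dist 0.64
target [ 0.5051 -0.245   0.25  ] shift [ 1.659 -1.387 -0.126] twist 0.351 dist 0.542
['time', 'q', 'dq', 'joint_torque', 'tcp_pos', 'orientation', 'force', 'ft_torque', 'finger_gap']
['Unreachable', 'finish_job', 'get_image', 'get_state', 'grasp_offset', 'spot_in']
```

Emit:
jog_arm --moves '[[-1, [0.2, -0.15, -0.05], 0.05], [-1, [0.3, -0.25, -0.1], 0.1], [-1, [0.45, -0.38, -0.13], 0.2], [-1, [0.6, -0.5, -0.13], 0.3], [-1, [0.75, -0.63, -0.13], 0.35], [-1, [0.9, -0.75, -0.13], 0.35], [-1, [1, -0.88, -0.13], 0.35], [-1, [1, -0.9, -0.13], 0.35]]'

```text
time: 2.1
tcp_pos: [0.3847, -0.4033, 0.2513]
orientation: [0.998, 0.06, 0.001, -0.001]
force: [-0.5, -0.6, -0.7]
finger_gap: 1.0
```

Run:
```python
from h import *
print(grasp_offset)
go(fr(D,.0,.0),.25,D['yaw'])
```

```text
-0.0188
target [ 0.4852 -0.2472  0.25  ] shift [ 0.474 -0.572  0.007] twist 0.015 dist 0.186
```

Emit:
jog_arm --moves '[[0, [0.12, -0.15, 0], 0], [1, [0.25, -0.3, 0], 0.01], [1, [0.37, -0.45, 0], 0.01], [1, [0.47, -0.57, 0], 0.01], [1, [0.47, -0.57, 0], 0.01], [1, [0.47, -0.57, 0], 0.01]]'

```text
time: 2.7
tcp_pos: [0.4845, -0.2478, 0.2518]
orientation: [0.998, 0.058, 0.001, -0.001]
force: [-0.7, -1.4, -0.2]
finger_gap: 0.534
```

Run:
```python
from h import *
p=snap('wrist','w1.png')
st=get_state();print(st['tcp_pos'],toolyaw(st),st['finger_gap']); print((-np.array(p['R']).T@p['t']).round(3))
def poly(p,pts,z): return px(p,[[*fr(D,x,y),z] for x,y in pts])
im=cv2.cvtColor(p['image'],cv2.COLOR_RGB2BGR)
for pts,z in [([(-.095,-.118),(-.095,.118),(0,.118),(0,-.118)],.02),([(0,-.118),(0,.118),(.099,.118),(.099,-.118)],.039)]+[([(.05,y-.013),(.05,y+.013),(.04,y+.013),(.04,y-.013)],.07) for y in(-.087,-.029,.029,.087)]:
    cv2.polylines(im,[poly(p,pts,z).round().astype(int)],True,(0,255,0),1)
cv2.imwrite('pics/w1o.png',im)
```

```text
[ 0.48378681 -0.24885377  0.25173133] 0.11453972082298347 0.4883238993087836
[ 0.551 -0.241  0.418]
```

View pics/w1o.png

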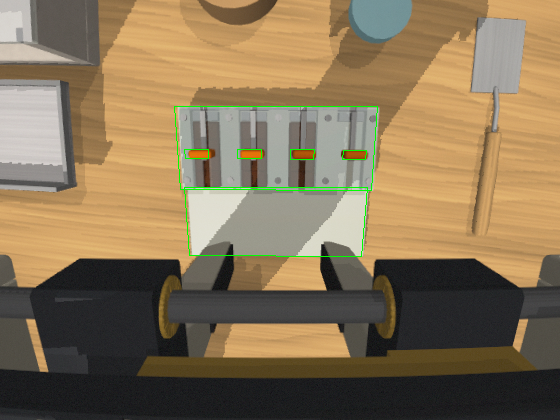

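The overlay matches the block to within a couple of pixels. The lanes at columns 207, 254 and 302 are brown (lanes 4, 3 and 2), and lane 1 at column 353 is grey, so it is empty.

Run:
```python
from h import *
go(fr(D,.07,.087),.12,D['yaw'])
go(fr(D,.07,.087),.05,D['yaw'])
```

```text
target [ 0.545  -0.1529  0.12  ] shift [ 0.287 -0.353  0.528] twist 0.004 dist 0.174
target [ 0.545  -0.1529  0.05  ] shift [ 0.286 -0.352  0.808] twist 0.004 dist 0.232
```

Emit:
jog_arm --moves '[[1, [0.14, -0.18, 0.1], 0], [1, [0.287, -0.352, 0.2], 0.004], [1, [0.287, -0.352, 0.37], 0.004], [1, [0.287, -0.352, 0.52], 0.004], [1, [0.287, -0.352, 0.66], 0.004], [1, [0.287, -0.352, 0.76], 0.004], [1, [0.287, -0.352, 0.8], 0.004], [1, [0.287, -0.352, 0.8], 0.004]]'

```text
time: 3.55
tcp_pos: [0.5441, -0.1545, 0.0509]
orientation: [0.998, 0.055, -0.001, -0.001]
force: [0.2, 0.6, 0.0]
finger_gap: 0.003
```

Run:
```python
from h import *
st=get_state();print(st['tcp_pos'],st['force'],st['finger_gap'])
go(fr(D,.0575-.082,.087),.05,D['yaw'])
p=snap('wrist','w2.png')
```

```text
[ 0.54413215 -0.15449861  0.05092777] [0.1786998  0.60582677 0.00881419] 0.0032886146924000553
target [ 0.4511 -0.1635  0.05  ] shift [-0.374 -0.005  0.004] twist -0.004 dist 0.093
```

View pics/w2.png

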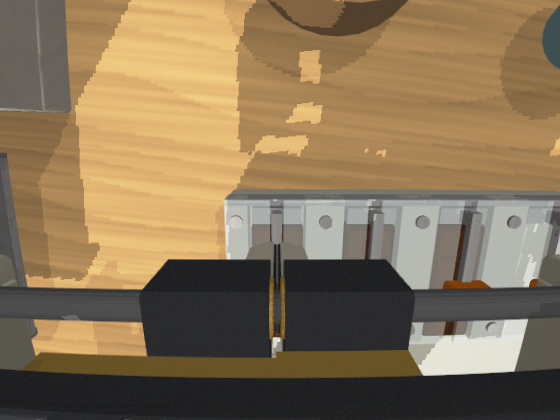

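Emit:
jog_arm --moves '[[1, [-0.05, -0.005, 0.004], 0], [1, [-0.1, -0.005, 0.004], 0], [1, [-0.15, -0.005, 0.004], 0], [1, [-0.2, -0.005, 0.004], 0], [1, [-0.25, -0.005, 0.004], 0], [1, [-0.3, -0.005, 0.004], 0], [1, [-0.34, -0.005, 0.004], 0], [1, [-0.37, -0.005, 0.004], 0]]'

```text
time: 4.4
tcp_pos: [0.4525, -0.1634, 0.0513]
orientation: [0.998, 0.055, 0.001, -0.0]
force: [7.0, -0.7, 5.2]
finger_gap: 0.004
```

Run:
```python
from h import *
st=get_state();print(st['tcp_pos'],st['force'],st['finger_gap'])
go(fr(D,.0575-.084,.087),.05,D['yaw'])
p=snap('top','t2.png')
a=cv2.imread('pics/t2.png')[190:310,290:430];cv2.imwrite('pics/t2d.png',cv2.resize(a,None,fx=4,fy=4,interpolation=2))
```

```text
[ 0.4525148  -0.16342871  0.05127282] [ 7.045193  -0.7470552  5.1811462] 0.004026955675492423
target [ 0.4491 -0.1637  0.05  ] shift [-0.014 -0.     0.005] twist -0.003 dist 0.004
```

View pics/t2d.png

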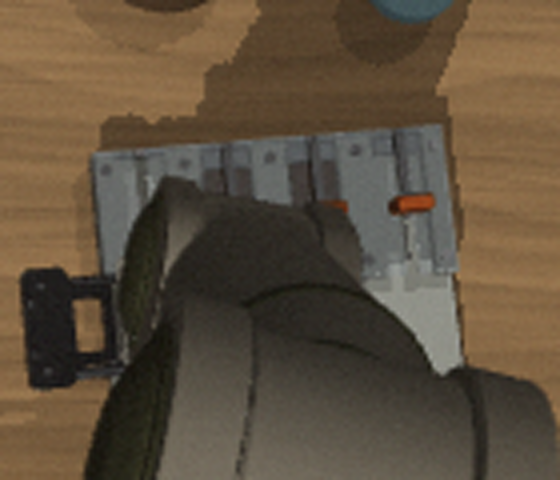

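Emit:
jog_arm --moves '[[1, [-0.01, 0, -0.005], 0], [1, [-0.02, 0, -0.005], 0], [1, [-0.02, 0, -0.005], 0]]'

```text
time: 4.75
tcp_pos: [0.4508, -0.1636, 0.0525]
orientation: [0.998, 0.056, 0.004, -0.0]
force: [14.4, 1.6, -6.7]
finger_gap: 0.007
```

Run:
```python
from h import *
st=get_state();print(st['tcp_pos'],st['force'])
go(fr(D,.07,.087),.05,D['yaw'])
```

```text
[ 0.45082816 -0.16358456  0.05250766] [14.35576412  1.60982829 -6.71239823]
target [ 0.545  -0.1529  0.05  ] shift [ 0.379 -0.     0.013] twist -0.001 dist 0.095
```

Emit:
jog_arm --moves '[[1, [0.06, 0, 0], 0], [1, [0.14, 0, 0], 0], [1, [0.22, 0, 0], 0], [1, [0.3, 0, 0], 0], [1, [0.38, 0, -0.01], 0], [1, [0.39, 0, -0.2], 0], [1, [0.39, 0, -0.4], 0], [1, [0.2, 0, -0.55], 0]]'

```text
time: 5.55
tcp_pos: [0.5103, -0.1561, 0.1857]
orientation: [0.998, 0.057, 0.005, -0.0]
force: [0.4, -0.8, -0.1]
finger_gap: 0.005
```

Run:
```python
from h import *
go(fr(D,-.042,.087),.20,D['yaw'])
```

```text
target [ 0.4337 -0.1655  0.2   ] shift [-0.308  0.002 -0.06 ] twist 0.005 dist 0.079
```

Emit:
jog_arm --moves '[[-0.5, [-0.15, 0, -0.03], 0], [-0.5, [-0.3, 0, -0.06], 0.005], [-0.5, [-0.308, 0.002, -0.06], 0.005], [-0.5, [-0.308, 0.002, -0.06], 0.005]]'

```text
time: 5.95
tcp_pos: [0.4318, -0.1654, 0.1997]
orientation: [0.998, 0.056, 0.004, -0.001]
force: [-0.1, 0.9, 0.1]
finger_gap: 0.302
```

Run:
```python
from h import *
p=snap('wrist','w3.png')
for k in ['bar1']: print([(np.round(s['xy']),round(s['conf'],2),w(p,s['xy']).round(3)) for s in spot_in(p,k)[:5]])
im=cv2.cvtColor(p['image'],cv2.COLOR_RGB2BGR)
x=-.042;y=.087
pts=px(p,[[*fr(D,x+a,y+b),.034] for a,b in[(-.04,-.016),(-.04,.016),(.04,.016),(.04,-.016)]])
cv2.polylines(im,[pts.round().astype(int)],True,(0,255,0),1);cv2.imwrite('pics/w3o.png',im)
go(fr(D,-.042,.087),.1,D['yaw'])
```

```text
[(array([335., 135.]), 0.72, array([ 0.506, -0.219,  0.034])), (array([279., 196.]), 0.61, array([ 0.436, -0.169,  0.034])), (array([392., 140.]), 0.56, array([ 0.507, -0.28 ,  0.035]))]
target [ 0.4337 -0.1655  0.1   ] shift [-0.005  0.002  0.398] twist 0.0 dist 0.099
```

View pics/w3o.png

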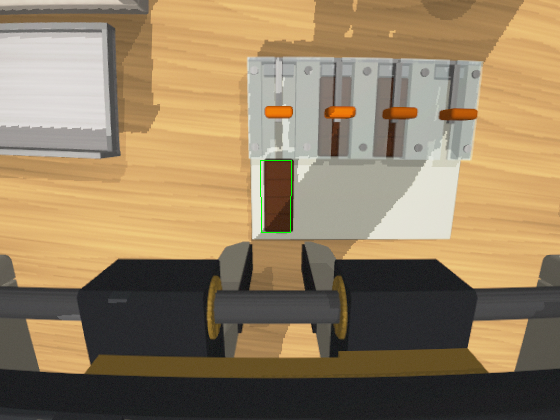

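Emit:
jog_arm --moves '[[-0.5, [0, 0.002, 0.15], 0], [-0.5, [0, 0.002, 0.3], 0], [-0.5, [0, 0.002, 0.45], 0], [-0.5, [0, 0.002, 0.58], 0], [-0.5, [0, 0.002, 0.66], 0], [-0.5, [0, 0.002, 0.695], 0], [-0.5, [0, 0.002, 0.7], 0]]'

```text
time: 6.75
tcp_pos: [0.4354, -0.1648, 0.023]
orientation: [0.998, 0.057, 0.003, -0.001]
force: [0.3, -0.1, 0.8]
finger_gap: 0.751
```

Run:
```python
from h import *
st=get_state();print(st['tcp_pos'],st['force'],st['finger_gap'])
go(fr(D,-.042,.087),.025,D['yaw'])
```

```text
[ 0.43538479 -0.16475464  0.0229948 ] [ 0.31945388 -0.05439709  0.76601439] 0.751338534843531
target [ 0.4337 -0.1655  0.025 ] shift [-0.007  0.002 -0.008] twist 0.002 dist 0.003
```

Good height. Close and lift.

Emit:
jog_arm --moves '[[1, [0, 0.002, 0], 0], [1, [0, 0.002, 0], 0], [1, [0, 0.002, 0], 0], [1, [0, 0.002, 0], 0], [1, [0, 0.002, 0], 0], [1, [0, 0.002, 0], 0], [1, [0, 0.002, -0.05], 0], [1, [0, 0.002, -0.1], 0]]' --force 20

```text
time: 7.55
tcp_pos: [0.435, -0.1652, 0.0481]
orientation: [0.998, 0.057, 0.003, -0.001]
force: [-0.1, -0.1, -0.5]
finger_gap: 0.341
```

Run:
```python
from h import *
st=get_state();print(st['tcp_pos'],st['finger_gap'],st['finger_gap']*93)
go(fr(D,-.042,.087),.2,D['yaw'])
```

```text
[ 0.43497113 -0.16520274  0.04808629] 0.34094890165932806 31.70824785431751
target [ 0.4337 -0.1655  0.2   ] shift [-0.002 -0.001 -0.608] twist 0.002 dist 0.152
```

```bash
cat >> h.py <<'E'
T=dict(o=np.array([.515,.1275]),yaw=.045)
E
python3 - <<'E'
from h import *
go(fr(T,0,.048),.20,T['yaw'])
E
```

```text
target [0.5128 0.1755 0.2   ] shift [ 0.467 -1.32  -0.602] twist 0.137 dist 0.381
```

Emit:
jog_arm --moves '[[1, [0, 0, -0.15], 0], [1, [0, 0, -0.35], 0], [1, [0, 0, -0.5], 0], [1, [0, 0, -0.6], 0], [1, [0.1, -0.2, -0.6], 0.05], [1, [0.2, -0.35, -0.6], 0.1], [1, [0.3, -0.5, -0.6], 0.135], [1, [0.3, -0.6, -0.6], 0.135]]'

```text
time: 8.35
tcp_pos: [0.4944, -0.0044, 0.1991]
orientation: [1.0, 0.024, 0.004, -0.002]
force: [-0.9, 0.4, -0.1]
finger_gap: 0.344
```

Run:
```python
from h import *
go(fr(T,0,.048),.20,T['yaw'])
```

```text
target [0.5128 0.1755 0.2   ] shift [ 0.108 -0.715  0.   ] twist 0.007 dist 0.181
```

Run:
```python
from h import *
p=snap('wrist','w4.png')
im=cv2.cvtColor(p['image'],cv2.COLOR_RGB2BGR)
def P(F,pts,z): cv2.polylines(im,[px(p,[[*fr(F,a,b),z] for a,b in pts]).round().astype(int)],True,(0,255,0),1)
P(T,[(-.0565,-.115),(-.0565,.115),(.0565,.115),(.0565,-.115)],.044)
P(T,[(-.0565,-.115),(-.0565,.115),(.0565,.115),(.0565,-.115)],.054)
P(C,[(0,-.14),(0,.14),(.24,.14),(.24,-.14)],.12)
cv2.imwrite('pics/w4o.png',im)
```

```text
(no output)
```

View pics/w4o.png

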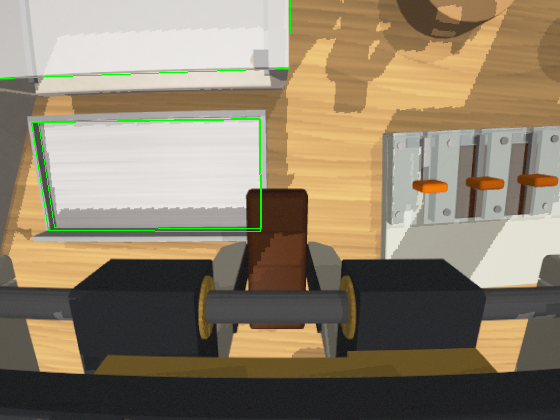

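Emit:
jog_arm --moves '[[1, [0.03, -0.18, 0], 0], [1, [0.06, -0.36, 0], 0], [1, [0.108, -0.54, 0], 0.007], [1, [0.108, -0.715, 0], 0.007], [1, [0.108, -0.715, 0.15], 0.007], [1, [0.108, -0.715, 0.3], 0.007], [1, [0.108, -0.715, 0.42], 0.007], [1, [0.108, -0.715, 0.42], 0.007]]'

```text
time: 9.2
tcp_pos: [0.5081, 0.178, 0.0916]
orientation: [1.0, 0.025, -0.0, -0.001]
force: [-0.9, -0.4, -0.3]
finger_gap: 0.34
```

Run:
```python
from h import *
go(fr(T,0,.048),.049,T['yaw'])
st=get_state();print(st['force'],st['finger_gap'])
```

```text
target [0.5128 0.1755 0.049 ] shift [0.019 0.011 0.171] twist 0.009 dist 0.043
[-0.89196121 -0.37809874 -0.30017358] 0.3404560720091132
```

Emit:
jog_arm --moves '[[1, [0.019, 0.011, 0.06], 0.009], [1, [0.019, 0.011, 0.11], 0.009], [1, [0.019, 0.011, 0.15], 0.009], [1, [0.019, 0.011, 0.17], 0.009], [1, [0.019, 0.011, 0.17], 0.009]]'

```text
time: 9.7
tcp_pos: [0.5127, 0.1756, 0.049]
orientation: [1.0, 0.022, -0.001, -0.001]
force: [0.5, -0.0, -0.8]
finger_gap: 0.34
```

Run:
```python
from h import *
go(fr(T,0,.048),.047,T['yaw'])
st=get_state();print(st['tcp_pos'],st['force'],st['finger_gap'])
```

```text
target [0.5128 0.1755 0.047 ] shift [0.    0.001 0.008] twist -0.0 dist 0.002
[0.51270977 0.17563914 0.04899647] [ 0.54521398 -0.03029788 -0.75246945] 0.34004834387229554
```

Emit:
jog_arm --moves '[[1, [0, 0, 0.006], 0], [0.05, [0, 0, 0.006], 0], [0.05, [0, 0, 0.006], 0], [0.05, [0, 0, 0.006], 0], [0.05, [0, 0, -0.1], 0], [0.05, [0, 0, -0.3], 0], [0.05, [0, 0, -0.5], 0], [0.05, [0, 0.15, -0.6], 0]]'

```text
time: 10.5
tcp_pos: [0.5159, 0.1425, 0.203]
orientation: [1.0, 0.026, 0.002, -0.003]
force: [1.0, -0.6, 0.6]
finger_gap: 0.472
```

Run:
```python
from h import *
p=snap('top','t3.png')
go(fr(D,.07,.029),.2,D['yaw'])
```

```text
target [ 0.5515 -0.2105  0.2   ] shift [0.08  1.378 0.018] twist -0.14 dist 0.345
```

View pics/t3.png

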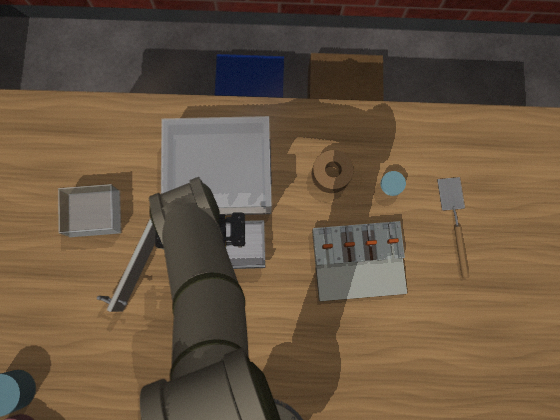

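The arm hides the placed bar in this view, so I'll check it later. Next is lane 3.

Emit:
jog_arm --moves '[[0.05, [0, 0.18, -0.05], 0], [1, [0.02, 0.36, -0.05], 0], [1, [0.04, 0.54, 0], 0], [1, [0.06, 0.72, 0], -0.05], [1, [0.08, 0.88, 0], -0.1], [1, [0.08, 1, 0], -0.14], [1, [0.08, 1, 0], -0.14]]'

```text
time: 11.25
tcp_pos: [0.5469, -0.1214, 0.2045]
orientation: [0.999, 0.053, 0.003, 0.0]
force: [0.0, 0.4, 0.1]
finger_gap: 0.024
```

Run:
```python
from h import *
p=snap('top','t4.png')
a=cv2.imread('pics/t4.png')[150:310,90:420];cv2.imwrite('pics/t4c.png',cv2.resize(a,None,fx=2.4,fy=2.4,interpolation=2))
go(fr(D,.07,.029),.12,D['yaw'])
go(fr(D,.07,.029),.052,D['yaw'])
```

```text
target [ 0.5515 -0.2105  0.12  ] shift [-0.023  0.368  0.337] twist -0.009 dist 0.125
target [ 0.5515 -0.2105  0.052 ] shift [-0.025  0.368  0.609] twist -0.009 dist 0.178
```

View pics/t4c.png

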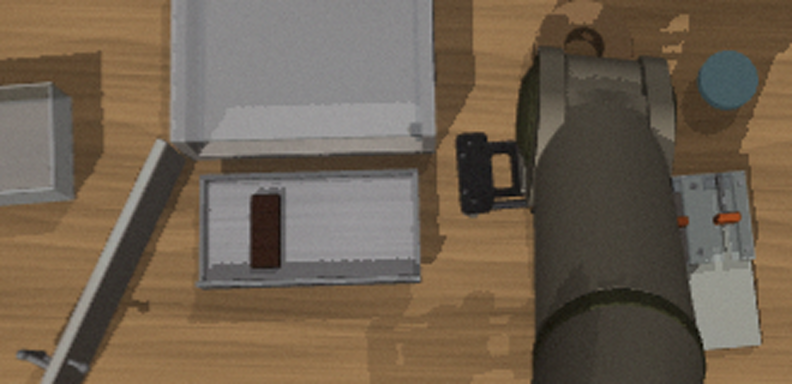

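The bar lies flat in the tray at crop columns 250–281, clear of the walls.

Emit:
jog_arm --moves '[[1, [-0.01, 0.18, 0], 0], [1, [-0.025, 0.368, 0], -0.009], [1, [-0.025, 0.368, 0.15], -0.009], [1, [-0.025, 0.368, 0.3], -0.009], [1, [-0.025, 0.368, 0.45], -0.009], [1, [-0.025, 0.368, 0.56], -0.009], [1, [-0.025, 0.368, 0.6], -0.009], [1, [-0.025, 0.368, 0.6], -0.009]]'

```text
time: 12.1
tcp_pos: [0.551, -0.209, 0.0533]
orientation: [0.998, 0.057, 0.002, -0.001]
force: [0.4, -0.5, 0.9]
finger_gap: 0.003
```

Run:
```python
from h import *
st=get_state();print(st['tcp_pos'],st['force'])
go(fr(D,.0575-.086,.029),.052,D['yaw'])
```

```text
[ 0.55104629 -0.20899453  0.05330443] [ 0.37308197 -0.51270685  0.91615334]
target [ 0.4536 -0.2216  0.052 ] shift [-0.393  0.006  0.004] twist 0.002 dist 0.098
```

Emit:
jog_arm --moves '[[1, [-0.06, 0.006, 0], 0], [1, [-0.12, 0.006, 0], 0], [1, [-0.18, 0.006, 0], 0], [1, [-0.24, 0.006, 0], 0], [1, [-0.3, 0.006, 0], 0], [1, [-0.35, 0.006, 0], 0], [1, [-0.385, 0.006, 0], 0], [1, [-0.395, 0.006, 0], 0]]'

```text
time: 12.9
tcp_pos: [0.4572, -0.2217, 0.0541]
orientation: [0.998, 0.057, 0.006, -0.0]
force: [16.8, 6.1, -2.0]
finger_gap: 0.007
```

Run:
```python
from h import *
st=get_state();print(st['tcp_pos'],st['force'])
go(fr(D,.0575-.084,.029),.052,D['yaw'])
go(fr(D,.0575,.029),.052,D['yaw'])
```

```text
[ 0.45719435 -0.22172909  0.05412449] [16.7655377   6.14735441 -2.00595524]
target [ 0.4556 -0.2214  0.052 ] shift [-0.006 -0.002  0.008] twist 0.005 dist 0.003
target [ 0.5391 -0.2119  0.052 ] shift [ 0.33  -0.001  0.013] twist 0.005 dist 0.082
```

At the end stop (17 N). Retract.

Emit:
jog_arm --moves '[[1, [0.06, 0, 0], 0], [1, [0.14, 0, 0], 0], [1, [0.22, 0, 0], 0], [1, [0.3, 0, 0], 0], [1, [0.37, 0, -0.01], 0], [1, [0.38, 0, -0.2], 0], [1, [0.38, 0, -0.4], 0], [1, [0.2, 0, -0.58], 0]]'

```text
time: 13.7
tcp_pos: [0.5172, -0.215, 0.1925]
orientation: [0.998, 0.058, 0.008, 0.0]
force: [-0.8, -1.1, -0.1]
finger_gap: 0.005
```

Run:
```python
from h import *
go(fr(D,-.042,.029),.20,D['yaw'])
```

```text
target [ 0.4402 -0.2231  0.2   ] shift [-0.309 -0.004 -0.035] twist 0.009 dist 0.078
```

Emit:
jog_arm --moves '[[-0.5, [-0.15, 0, -0.03], 0], [-0.5, [-0.3, -0.004, -0.035], 0.009], [-0.5, [-0.309, -0.004, -0.035], 0.009], [-0.5, [-0.309, -0.004, -0.035], 0.009]]'

```text
time: 14.1
tcp_pos: [0.4383, -0.2236, 0.2003]
orientation: [0.998, 0.055, 0.007, 0.0]
force: [0.1, -0.0, -0.4]
finger_gap: 0.298
```

```bash
cat > chk.py <<'E'
from h import *
import sys
y=float(sys.argv[1]);fn=sys.argv[2]
p=snap('wrist',fn)
print([(np.round(s['xy']),round(s['conf'],2),w(p,s['xy']).round(3)) for s in spot_in(p,'bar1')[:5]])
im=cv2.cvtColor(p['image'],cv2.COLOR_RGB2BGR)
pts=px(p,[[*fr(D,-.042+a,y+b),.034] for a,b in[(-.04,-.016),(-.04,.016),(.04,.016),(.04,-.016)]])
cv2.polylines(im,[pts.round().astype(int)],True,(0,255,0),1);cv2.imwrite('pics/'+fn,im)
go(fr(D,-.042,y),.0235,D['yaw'])
E
python3 chk.py .029 w5.png
```

```text
[(array([279., 194.]), 0.95, array([ 0.445, -0.228,  0.035])), (array([332., 144.]), 0.72, array([ 0.504, -0.276,  0.034])), (array([276., 108.]), 0.58, array([ 0.53 , -0.215,  0.069]))]
target [ 0.4402 -0.2231  0.0235] shift [-0.012 -0.001  0.706] twist -0.0 dist 0.177
```

View pics/w5.png

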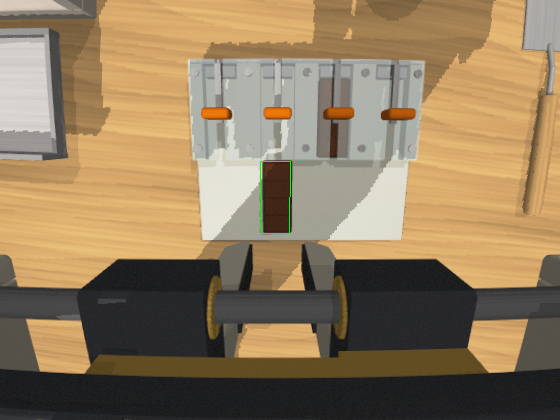

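Bar 3 sits within a pixel of the prediction (rows 161–233, columns 262–291).

Emit:
jog_arm --moves '[[-0.5, [0, 0, 0.15], 0], [-0.5, [0, 0, 0.3], 0], [-0.5, [0, 0, 0.45], 0], [-0.5, [-0.01, 0, 0.58], 0], [-0.5, [-0.012, 0, 0.66], 0], [-0.5, [-0.012, 0, 0.695], 0], [-0.5, [-0.012, 0, 0.7], 0]]'

```text
time: 14.9
tcp_pos: [0.4405, -0.2229, 0.0237]
orientation: [0.998, 0.057, 0.007, -0.0]
force: [-0.4, -0.0, -0.1]
finger_gap: 0.748
```

Run:
```python
from h import *
st=get_state();print(st['tcp_pos'],st['force'],st['finger_gap'])
go(fr(D,-.042,.029),.0235,D['yaw'])
```

```text
[ 0.44051614 -0.22289394  0.02367313] [-0.44260758 -0.03837571 -0.13609165] 0.748244121568157
target [ 0.4402 -0.2231  0.0235] shift [-0.001  0.001  0.001] twist 0.001 dist 0.0
```

Emit:
jog_arm --moves '[[1, [0, 0, 0], 0], [1, [0, 0, 0], 0], [1, [0, 0, 0], 0], [1, [0, 0, 0], 0], [1, [0, 0, 0], 0], [1, [0, 0, 0], 0], [1, [0, 0, -0.05], 0], [1, [0, 0, -0.15], 0]]' --force 20

```text
time: 15.7
tcp_pos: [0.4391, -0.2225, 0.0609]
orientation: [0.998, 0.057, 0.006, -0.001]
force: [1.2, -0.1, -1.0]
finger_gap: 0.34
```

Emit:
jog_arm --moves '[[1, [0, 0, -0.15], 0], [1, [0, 0, -0.35], 0], [1, [0, 0, -0.5], 0], [1, [0, 0, -0.6], 0], [1, [0.08, -0.2, -0.6], 0.05], [1, [0.15, -0.35, -0.6], 0.1], [1, [0.25, -0.5, -0.6], 0.135], [1, [0.25, -0.68, -0.6], 0.135]]'

```text
time: 16.5
tcp_pos: [0.4828, -0.0452, 0.213]
orientation: [1.0, 0.023, 0.007, -0.001]
force: [0.5, 0.5, -0.9]
finger_gap: 0.342
```

Run:
```python
from h import *
go(fr(T,0,-.012),.20,T['yaw']);print(get_state()['finger_gap'])
```

```text
target [0.5155 0.1155 0.2   ] shift [ 0.159 -0.636  0.056] twist 0.0 dist 0.165
0.34243902850155017
```

Emit:
jog_arm --moves '[[1, [0.04, -0.16, 0], 0], [1, [0.08, -0.33, 0], 0], [1, [0.159, -0.5, 0], 0], [1, [0.159, -0.63, 0.05], 0], [1, [0.159, -0.636, 0.2], 0], [1, [0.159, -0.636, 0.35], 0], [1, [0.159, -0.636, 0.48], 0], [1, [0.159, -0.636, 0.48], 0]]'

```text
time: 17.3
tcp_pos: [0.5147, 0.1153, 0.0914]
orientation: [1.0, 0.023, 0.004, -0.0]
force: [0.4, 0.6, -0.3]
finger_gap: 0.343
```

Run:
```python
from h import *
go(fr(T,0,-.012),.048,T['yaw']);print(get_state()['finger_gap'])
snap('wrist','w6.png')
```

```text
target [0.5155 0.1155 0.048 ] shift [ 0.002 -0.001  0.174] twist 0.001 dist 0.043
0.34339814898205395
```

View pics/w6.png

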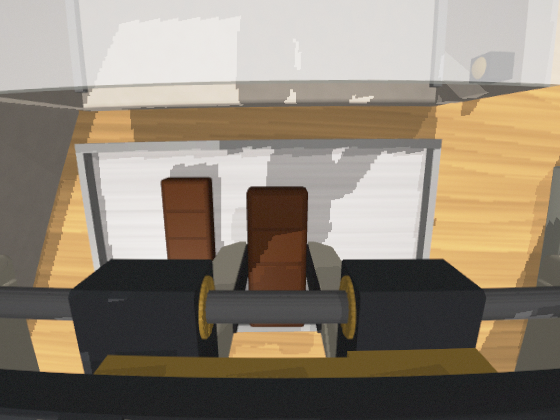

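Gap to the first bar is tight but sufficient. I'll shift 3 mm to the right and open only to about 41 mm.

Emit:
jog_arm --moves '[[1, [0.002, 0.011, 0.06], 0], [1, [0.002, 0.011, 0.12], 0], [1, [0.002, 0.011, 0.16], 0], [1, [0.002, 0.011, 0.174], 0], [1, [0.002, 0.011, 0.176], 0], [1, [0.002, 0.011, 0.176], 0]]'

```text
time: 17.95
tcp_pos: [0.5172, 0.1129, 0.0501]
orientation: [1.0, 0.023, 0.006, -0.001]
force: [0.6, -0.4, 0.4]
finger_gap: 0.343
```

Emit:
jog_arm --moves '[[0.12, [0, 0, 0], 0], [0.12, [0, 0, 0], 0], [0.12, [0, 0, 0], 0], [0.12, [0, 0, -0.1], 0], [0.12, [0, 0, -0.3], 0], [0.12, [0, 0, -0.5], 0], [0.12, [0, 0, -0.6], 0], [0.12, [0, 0.15, -0.6], 0]]'

```text
time: 18.75
tcp_pos: [0.5194, 0.0797, 0.2043]
orientation: [1.0, 0.026, 0.01, -0.003]
force: [0.5, -0.3, -0.6]
finger_gap: 0.44
```

Run:
```python
from h import *
go(fr(D,.07,-.029),.2,D['yaw'])
```

```text
target [ 0.558  -0.2682  0.2   ] shift [0.082 1.398 0.012] twist -0.121 dist 0.35
```

Emit:
jog_arm --moves '[[0.12, [0, 0.18, 0], 0], [1, [0.02, 0.36, 0], 0], [1, [0.04, 0.54, 0], 0], [1, [0.06, 0.72, 0], -0.05], [1, [0.08, 0.88, 0], -0.1], [1, [0.08, 1, 0], -0.12], [1, [0.08, 1, 0], -0.12]]'

```text
time: 19.45
tcp_pos: [0.5517, -0.1741, 0.2032]
orientation: [0.999, 0.053, 0.01, -0.001]
force: [0.1, 0.7, 0.8]
finger_gap: 0.011
```

Run:
```python
from h import *
p=snap('top','t5.png')
a=cv2.imread('pics/t5.png')[150:310,90:420];cv2.imwrite('pics/t5c.png',cv2.resize(a,None,fx=2.4,fy=2.4,interpolation=2))
go(fr(D,.07,-.029),.053,D['yaw'])
```

```text
target [ 0.558  -0.2682  0.053 ] shift [-0.028  0.39   0.599] twist -0.01 dist 0.179
```

View pics/t5c.png

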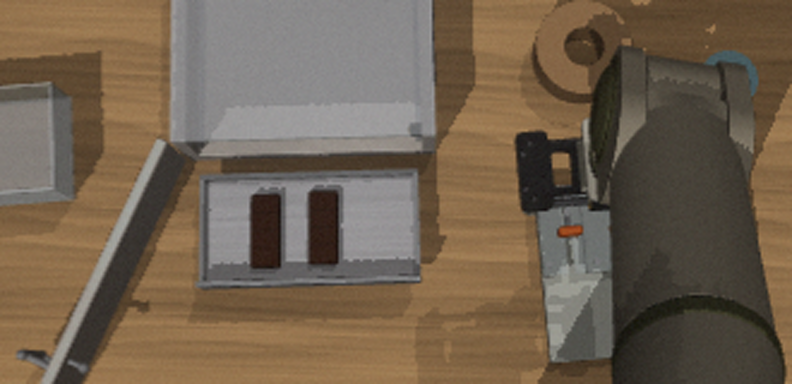

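Both bars lie flat with a gap between them. Lane 2 next.

Emit:
jog_arm --moves '[[1, [-0.01, 0.19, 0], 0], [1, [-0.02, 0.389, 0], -0.01], [1, [-0.025, 0.389, 0.15], -0.01], [1, [-0.028, 0.389, 0.3], -0.01], [1, [-0.028, 0.389, 0.45], -0.01], [1, [-0.028, 0.389, 0.56], -0.01], [1, [-0.028, 0.389, 0.595], -0.01], [1, [-0.028, 0.389, 0.595], -0.01]]'

```text
time: 20.3
tcp_pos: [0.5578, -0.2662, 0.0532]
orientation: [0.998, 0.057, 0.009, -0.003]
force: [-0.4, -0.1, 0.2]
finger_gap: 0.005
```

Run:
```python
from h import *
st=get_state();print(st['tcp_pos'],st['force'])
go(fr(D,.0575-.086,-.029),.052,D['yaw'])
```

```text
[ 0.5578235  -0.26623965  0.05318935] [-0.3718536  -0.14011225  0.23006911]
target [ 0.4601 -0.2792  0.052 ] shift [-0.394  0.007 -0.002] twist 0.003 dist 0.099
```

Emit:
jog_arm --moves '[[1, [-0.06, 0.007, 0], 0], [1, [-0.12, 0.007, 0], 0], [1, [-0.18, 0.007, 0], 0], [1, [-0.24, 0.007, 0], 0], [1, [-0.3, 0.007, -0.004], 0], [1, [-0.35, 0.007, -0.006], 0], [1, [-0.385, 0.007, -0.006], 0], [1, [-0.395, 0.007, -0.006], 0]]'

```text
time: 21.1
tcp_pos: [0.4637, -0.2792, 0.0537]
orientation: [0.998, 0.058, 0.013, -0.002]
force: [18.9, 5.1, -5.4]
finger_gap: 0.007
```

Emit:
jog_arm --moves '[[1, [0.06, 0, 0], 0], [1, [0.14, 0, 0], 0], [1, [0.22, 0, 0], 0], [1, [0.3, 0, 0], 0], [1, [0.37, 0, -0.01], 0], [1, [0.38, 0, -0.2], 0], [1, [0.38, 0, -0.4], 0], [1, [0.2, 0, -0.58], 0]]'

```text
time: 21.9
tcp_pos: [0.5221, -0.2727, 0.1927]
orientation: [0.998, 0.059, 0.014, -0.002]
force: [0.3, -1.0, 0.0]
finger_gap: 0.008
```

Run:
```python
from h import *
go(fr(D,-.042,-.029),.20,D['yaw'])
```

```text
target [ 0.4467 -0.2807  0.2   ] shift [-0.302 -0.004 -0.038] twist 0.011 dist 0.076
```

Emit:
jog_arm --moves '[[-0.5, [-0.15, 0, -0.03], 0], [-0.5, [-0.3, -0.004, -0.038], 0.011], [-0.5, [-0.302, -0.004, -0.038], 0.011], [-0.5, [-0.302, -0.004, -0.038], 0.011]]'

```text
time: 22.3
tcp_pos: [0.4451, -0.2813, 0.2001]
orientation: [0.998, 0.055, 0.013, -0.002]
force: [0.5, -0.3, 0.9]
finger_gap: 0.302
```

```bash
python3 chk.py -.029 w7.png
```

```text
[(array([279., 200.]), 0.77, array([ 0.448, -0.284,  0.034]))]
target [ 0.4467 -0.2807  0.0235] shift [-0.021  0.002  0.705] twist 0.0 dist 0.176
```

View pics/w7.png

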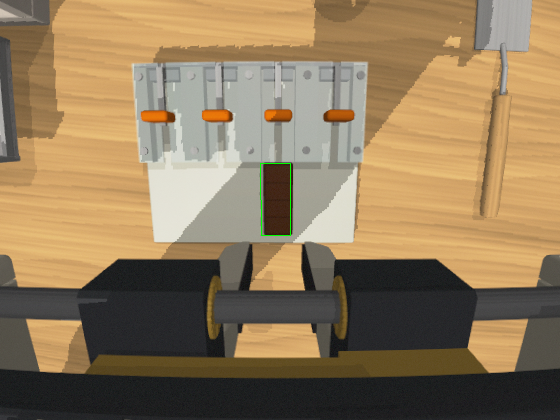

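Bar 2 is in place, and all four channels, including lane 1, now show grey.

Emit:
jog_arm --moves '[[-0.5, [0, 0, 0.15], 0], [-0.5, [-0.01, 0, 0.3], 0], [-0.5, [-0.015, 0.002, 0.45], 0], [-0.5, [-0.021, 0.002, 0.58], 0], [-0.5, [-0.021, 0.002, 0.66], 0], [-0.5, [-0.021, 0.002, 0.695], 0], [-0.5, [-0.021, 0.002, 0.7], 0]]'

```text
time: 23.1
tcp_pos: [0.4469, -0.2802, 0.0234]
orientation: [0.998, 0.057, 0.013, -0.003]
force: [0.5, -0.0, 0.6]
finger_gap: 0.747
```

Run:
```python
from h import *
st=get_state();print(st['tcp_pos'],st['force'],st['finger_gap'])
go(fr(D,-.042,-.029),.0235,D['yaw'])
```

```text
[ 0.44694387 -0.28020568  0.02342034] [ 0.50095681 -0.01446015  0.62104289] 0.7473626796853576
target [ 0.4467 -0.2807  0.0235] shift [-0.001  0.002 -0.   ] twist 0.003 dist 0.001
```

Emit:
jog_arm --moves '[[1, [0, 0, 0], 0], [1, [0, 0, 0], 0], [1, [0, 0, 0], 0], [1, [0, 0, 0], 0], [1, [0, 0, 0], 0], [1, [0, 0, 0], 0], [1, [0, 0, -0.05], 0], [1, [0, 0, -0.15], 0]]' --force 20

```text
time: 23.9
tcp_pos: [0.4451, -0.2798, 0.0606]
orientation: [0.998, 0.057, 0.012, -0.003]
force: [-0.1, -0.2, 0.2]
finger_gap: 0.34
```

Emit:
jog_arm --moves '[[1, [0, 0, -0.15], 0], [1, [0, 0, -0.35], 0], [1, [0, 0, -0.5], 0], [1, [0, 0, -0.6], 0], [1, [0.08, -0.2, -0.6], 0.05], [1, [0.15, -0.35, -0.6], 0.1], [1, [0.2, -0.5, -0.6], 0.135], [1, [0.2, -0.68, -0.6], 0.135]]'

```text
time: 24.7
tcp_pos: [0.4732, -0.1051, 0.2136]
orientation: [1.0, 0.023, 0.012, -0.004]
force: [0.7, 0.7, -2.0]
finger_gap: 0.344
```

Run:
```python
from h import *
go(fr(T,0,-.073),.20,T['yaw']);print(get_state()['finger_gap'])
```

```text
target [0.5183 0.0546 0.2   ] shift [ 0.208 -0.63   0.064] twist 0.001 dist 0.167
0.3442570153271177
```

Emit:
jog_arm --moves '[[1, [0.05, -0.16, 0], 0], [1, [0.1, -0.33, 0], 0], [1, [0.2, -0.48, 0], 0], [1, [0.208, -0.62, 0.05], 0], [1, [0.208, -0.63, 0.2], 0], [1, [0.208, -0.63, 0.35], 0], [1, [0.2, -0.63, 0.48], 0], [1, [0.2, -0.63, 0.48], 0]]'

```text
time: 25.5
tcp_pos: [0.5164, 0.0553, 0.0935]
orientation: [1.0, 0.023, 0.009, -0.003]
force: [-0.3, 0.1, -0.4]
finger_gap: 0.34
```

Run:
```python
from h import *
go(fr(T,0,-.073),.048,T['yaw']);print(get_state()['finger_gap'])
snap('wrist','w8.png')
```

```text
target [0.5183 0.0546 0.048 ] shift [0.004 0.004 0.182] twist 0.003 dist 0.046
0.3396293417384622
```

View pics/w8.png

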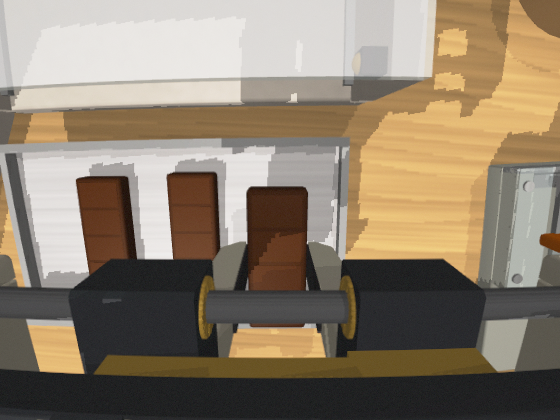

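Emit:
jog_arm --moves '[[1, [0.004, 0.004, 0.06], 0], [1, [0.004, 0.004, 0.12], 0], [1, [0.004, 0.004, 0.16], 0], [1, [0.004, 0.004, 0.182], 0], [1, [0.004, 0.004, 0.184], 0], [1, [0.004, 0.004, 0.184], 0]]'

```text
time: 26.15
tcp_pos: [0.5199, 0.0547, 0.0501]
orientation: [1.0, 0.023, 0.011, -0.003]
force: [-0.4, 0.1, -1.2]
finger_gap: 0.339
```

Emit:
jog_arm --moves '[[0.12, [0, 0, 0], 0], [0.12, [0, 0, 0], 0], [0.12, [0, 0, 0], 0], [0.12, [0, 0, -0.1], 0], [0.12, [0, 0, -0.3], 0], [0.12, [-0.1, 0, -0.5], 0], [0.12, [-0.15, 0.1, -0.6], 0], [0.12, [-0.15, 0.25, -0.6], 0]]'

```text
time: 26.95
tcp_pos: [0.482, -0.0093, 0.2028]
orientation: [1.0, 0.025, 0.014, -0.004]
force: [1.9, -0.5, -1.5]
finger_gap: 0.442
```

Run:
```python
from h import *
st=get_state();print(st['tcp_pos'],st['force'],st['finger_gap'])
a=snap('scene','s9.png')
a=cv2.imread('pics/s9.png')[100:290,150:470];cv2.imwrite('pics/s9c.png',cv2.resize(a,None,fx=2.4,fy=2.4,interpolation=2))
```

```text
[ 0.48201761 -0.00933937  0.20281032] [ 1.85716115 -0.45232281 -1.50296438] 0.441984540093313
```

View pics/s9c.png

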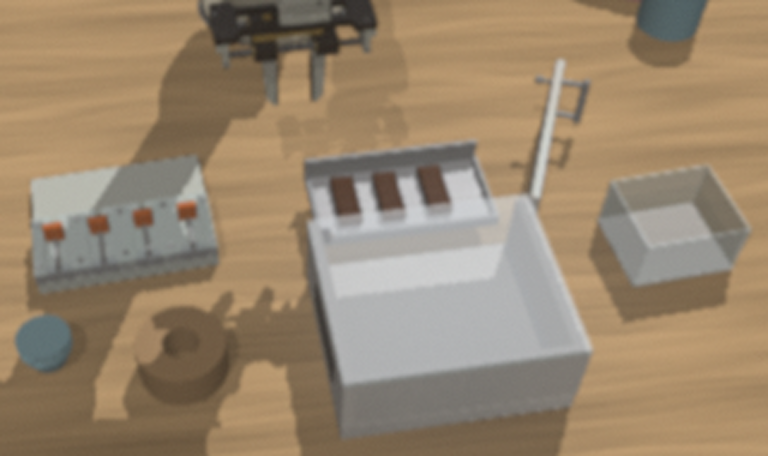

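Three bars lie flat, side by side, on the tray. Next, the tray push.

Run:
```python
from h import *
F=fr(T,-.0645,0);print('front',F)
go(fr(T,-.095,0),.2,T['yaw'])
go(fr(T,-.095,0),.06,T['yaw'])
go(fr(C,-.0055,0),.06,T['yaw'])
```

```text
front [0.4505653  0.12459848]
target [0.4201 0.1232 0.2   ] shift [-0.224 -0.571  0.001] twist -0.006 dist 0.153
target [0.4201 0.1232 0.06  ] shift [-0.238 -0.569  0.561] twist -0.006 dist 0.208
target [0.5985 0.1308 0.06  ] shift [ 0.476 -0.569  0.579] twist -0.006 dist 0.235
```

Emit:
jog_arm --moves '[[1, [-0.12, 0, 0], 0], [1, [-0.224, -0.15, 0], 0], [1, [-0.224, -0.32, 0], 0], [1, [-0.224, -0.47, 0], 0], [1, [-0.224, -0.569, 0.05], -0.006], [1, [-0.228, -0.569, 0.2], -0.006], [1, [-0.23, -0.569, 0.35], -0.006], [1, [-0.235, -0.569, 0.4], -0.006]]'

```text
time: 27.8
tcp_pos: [0.4187, 0.1231, 0.0976]
orientation: [1.0, 0.023, 0.011, -0.001]
force: [0.3, -0.2, -0.5]
finger_gap: 0.008
```

Run:
```python
from h import *
st=get_state();print(st['force'],st['finger_gap'])
go(fr(T,-.095,0),.06,T['yaw'])
p=snap('wrist','w10.png')
```

```text
[ 0.26996435 -0.16648689 -0.45634261] 0.007510663216415606
target [0.4201 0.1232 0.06  ] shift [0.002 0.    0.151] twist 0.002 dist 0.038
```

View pics/w10.png

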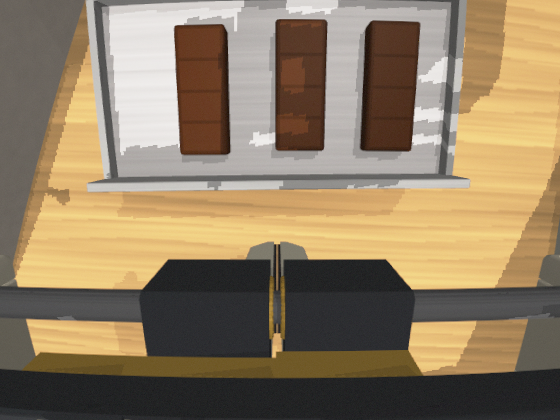

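The bars lie flat, with all edges clear of each other and the walls. The fingers are in front of the panel and centred.

Emit:
jog_arm --moves '[[1, [0, 0, 0.07], 0], [1, [0, 0, 0.13], 0], [1, [0, 0, 0.15], 0], [1, [0.03, 0, 0.15], 0], [1, [0.06, 0, 0.15], 0], [1, [0.09, 0, 0.15], 0], [1, [0.11, 0, 0.15], 0], [1, [0.13, 0, 0.15], 0]]'

```text
time: 28.65
tcp_pos: [0.4519, 0.1245, 0.0606]
orientation: [1.0, 0.023, 0.011, -0.001]
force: [-2.7, 1.0, 0.7]
finger_gap: 0.007
```

Run:
```python
from h import *
st=get_state();print(st['tcp_pos'],st['force'])
go(fr(C,-.0055,0),.06,T['yaw'])
```

```text
[0.45190347 0.12445222 0.06060323] [-2.7053686   1.01072689  0.6506001 ]
target [0.5985 0.1308 0.06  ] shift [0.587 0.002 0.015] twist 0.002 dist 0.147
```

Emit:
jog_arm --moves '[[1, [0.04, 0, 0], 0], [1, [0.08, 0, 0.001], 0], [1, [0.12, 0, 0.002], 0], [1, [0.16, 0, 0.003], 0], [1, [0.2, 0, 0.004], 0], [1, [0.24, 0, 0.005], 0], [1, [0.28, 0, 0.006], 0], [1, [0.32, 0, 0.007], 0]]'

```text
time: 29.45
tcp_pos: [0.5326, 0.1283, 0.0605]
orientation: [1.0, 0.023, 0.011, -0.001]
force: [-2.4, 2.0, -0.0]
finger_gap: 0.005
```

Run:
```python
from h import *
st=get_state();print(st['tcp_pos'],st['force'])
go(fr(C,-.0055,0),.06,T['yaw'])
snap('wrist','w11.png')
```

```text
[0.53264473 0.12826224 0.06050825] [-2.37013885  1.9754045  -0.02317064]
target [0.5985 0.1308 0.06  ] shift [0.264 0.002 0.008] twist 0.002 dist 0.066
```

View pics/w11.png

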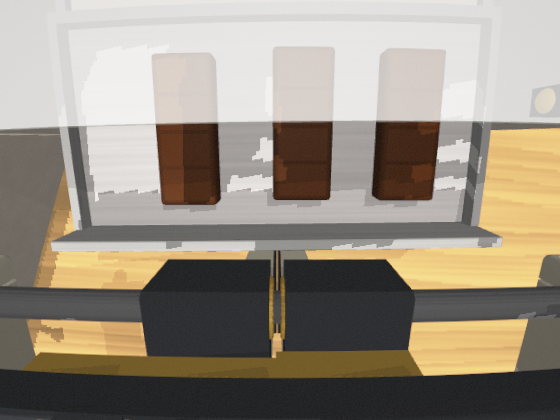

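The bars ride along undisturbed. Continue to home.

Emit:
jog_arm --moves '[[1, [0.04, 0, 0], 0], [1, [0.08, 0, 0.001], 0], [1, [0.12, 0, 0.002], 0], [1, [0.16, 0, 0.003], 0], [1, [0.2, 0, 0.004], 0], [1, [0.23, 0, 0.005], 0], [1, [0.255, 0, 0.005], 0], [1, [0.265, 0, 0.005], 0]]'

```text
time: 30.3
tcp_pos: [0.5952, 0.1309, 0.0604]
orientation: [1.0, 0.023, 0.006, -0.0]
force: [-26.6, -0.1, 19.0]
finger_gap: -0.0
```

Run:
```python
from h import *
st=get_state();print(st['tcp_pos'],st['force'])
go(fr(C,-.0055,0),.06,T['yaw'])
```

```text
[0.59520364 0.1308602  0.06038693] [-26.58146984  -0.07965411  19.00272251]
target [0.5985 0.1308 0.06  ] shift [0.013 0.001 0.002] twist 0.004 dist 0.003
```

End stop reached (27 N). Back off and look.

Emit:
jog_arm --moves '[[1, [-0.05, 0, 0], 0], [1, [-0.15, 0, 0], 0], [1, [-0.3, 0, 0], 0], [1, [-0.45, 0, -0.1], 0], [1, [-0.5, 0, -0.3], 0], [1, [-0.5, 0, -0.45], 0], [1, [-0.5, 0, -0.45], 0]]'

```text
time: 31.0
tcp_pos: [0.4714, 0.1257, 0.1761]
orientation: [1.0, 0.023, 0.01, -0.001]
force: [0.4, -0.4, -0.3]
finger_gap: 0.005
```

Run:
```python
from h import *
st=get_state();print(st['tcp_pos'],st['force'])
p=snap('wrist','w12.png');b=snap('top','t12.png')
a=cv2.imread('pics/t12.png')[100:320,80:300];cv2.imwrite('pics/t12c.png',cv2.resize(a,None,fx=2.7,fy=2.7,interpolation=2))
```

```text
[0.47141734 0.1256909  0.17610662] [ 0.42687577 -0.38867025 -0.27345932]
```

View pics/w12.png

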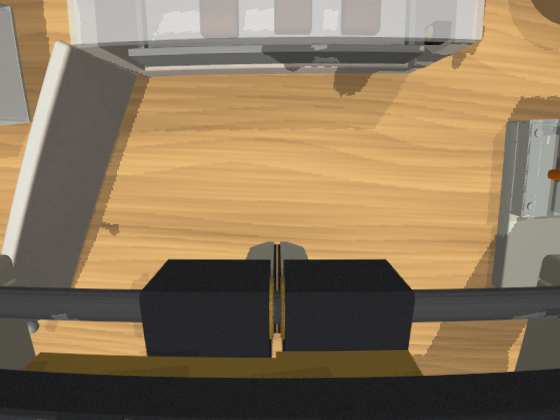

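View pics/t12c.png

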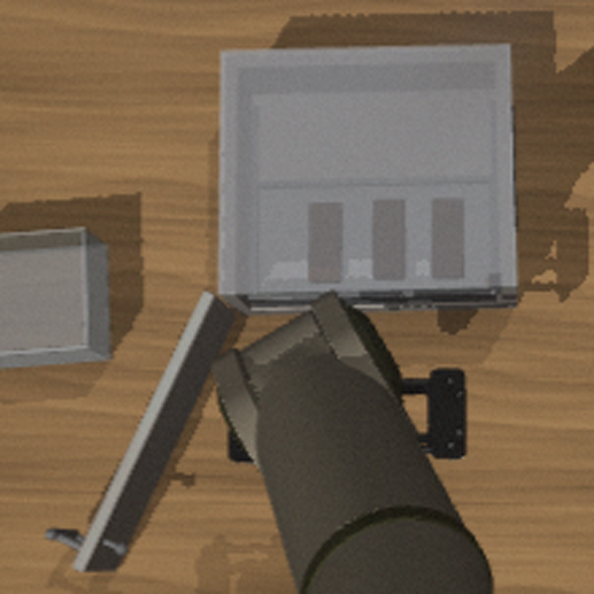

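Tray is home: its front lies flush in the cabinet mouth at crop row ~300, with three bars visible through the lid. Next, the door.

```bash
cat >> h.py <<'E'
Hc=(0.,.14)
def door(th,r=.2,gap=0.):
    # cabinet frame
    f=np.array([-np.sin(th),-np.cos(th)]); n=np.array([-np.cos(th),np.sin(th)])
    d=.0075*abs(np.cos(th))+.0175*abs(np.sin(th))
    v=np.array(Hc)+r*f+(.016+d+gap)*n
    return fr(C,*v)
E
python3 - <<'E'
from h import *
print(door(2.0), door(2.0,gap=.035))
go(door(2.0,gap=.035),.2,C['yaw']);go(door(2.0,gap=.035),.06,C['yaw'])
E
```

```text
[0.42541409 0.37830221] [0.43853282 0.41075062]
target [0.4385 0.4108 0.2   ] shift [-0.072 -1.148 -0.11 ] twist 0.002 dist 0.289
target [0.4385 0.4108 0.06  ] shift [-0.081 -1.148  0.449] twist 0.002 dist 0.309
```

Emit:
jog_arm --moves '[[1, [0, 0, -0.15], 0], [1, [0, -0.17, -0.2], 0], [1, [-0.03, -0.35, -0.2], 0], [1, [-0.05, -0.52, -0.2], 0], [1, [-0.07, -0.7, -0.2], 0], [1, [-0.07, -0.87, -0.2], 0], [1, [-0.07, -1, -0.2], 0], [1, [-0.07, -1, -0.2], 0]]'

```text
time: 31.9
tcp_pos: [0.439, 0.3788, 0.2206]
orientation: [1.0, 0.026, 0.007, -0.001]
force: [0.5, 0.4, -0.9]
finger_gap: 0.005
```

Run:
```python
from h import *
go(door(2.0,gap=.035),.2,C['yaw']);go(door(2.0,gap=.035),.06,C['yaw'])
p=snap('wrist','w13.png')
im=cv2.cvtColor(p['image'],cv2.COLOR_RGB2BGR)
for th in (2.0,):
    f=np.array([-np.sin(th),-np.cos(th)]); n=np.array([-np.cos(th),np.sin(th)])
    q=px(p,[[*fr(C,*(np.array(Hc)+r*f+.016*n)),.116] for r in(0,.18,.28)])
    cv2.polylines(im,[q.round().astype(int)],False,(0,255,0),1)
cv2.imwrite('pics/w13.png',im)
```

```text
target [0.4385 0.4108 0.2   ] shift [ 0.003 -0.128  0.083] twist 0.013 dist 0.038
target [0.4385 0.4108 0.06  ] shift [-0.005 -0.126  0.643] twist 0.013 dist 0.164
```

View pics/w13.png

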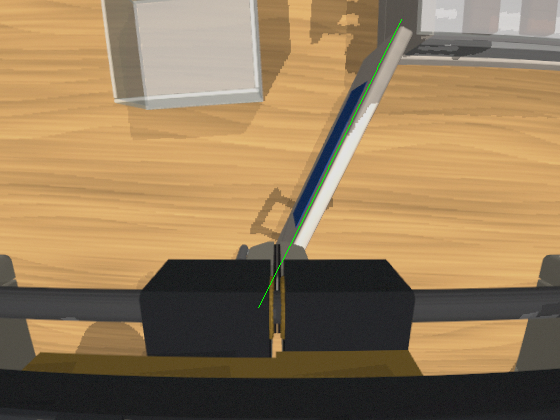

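Emit:
jog_arm --moves '[[1, [0.02, -0.128, 0.05], 0.013], [1, [0.02, -0.128, 0.2], 0.013], [1, [0.02, -0.128, 0.35], 0.013], [1, [0.02, -0.128, 0.5], 0.013], [1, [0.015, -0.128, 0.6], 0.013], [1, [0.015, -0.128, 0.64], 0.013], [1, [0.015, -0.128, 0.64], 0.013]]'

```text
time: 32.65
tcp_pos: [0.4436, 0.4063, 0.0588]
orientation: [1.0, 0.021, 0.006, 0.001]
force: [-0.0, 0.1, 0.1]
finger_gap: 0.006
```

```bash
cat > d.py <<'E'
from h import *
import sys
st=get_state();print(st['tcp_pos'],st['force'].round(1))
for th in map(float,sys.argv[1].split(',')):
    print(th,end=' ');go(door(th,r=.195),.06,C['yaw'],st)
E
python3 d.py 2.0,1.92,1.84,1.76,1.68,1.6,1.52,1.44
```

```text
[0.44363977 0.40634318 0.0588153 ] [-0.   0.1  0.1]
2.0 target [0.43   0.3764 0.06  ] shift [-0.059  0.117 -0.005] twist -0.005 dist 0.033
1.92 target [0.4221 0.3627 0.06  ] shift [-0.093  0.171 -0.005] twist -0.005 dist 0.049
1.84 target [0.4153 0.3482 0.06  ] shift [-0.123  0.228 -0.006] twist -0.005 dist 0.065
1.76 target [0.4097 0.3331 0.06  ] shift [-0.148  0.287 -0.006] twist -0.005 dist 0.081
1.68 target [0.4053 0.3175 0.06  ] shift [-0.168  0.349 -0.006] twist -0.005 dist 0.097
1.6 target [0.4022 0.3015 0.06  ] shift [-0.183  0.412 -0.006] twist -0.005 dist 0.113
1.52 target [0.4004 0.2859 0.06  ] shift [-0.193  0.474 -0.006] twist -0.005 dist 0.128
1.44 target [0.3997 0.2706 0.06  ] shift [-0.199  0.535 -0.006] twist -0.005 dist 0.143
```

Emit:
jog_arm --moves '[[1, [-0.03, 0.06, -0.005], 0], [1, [-0.059, 0.117, -0.005], 0], [1, [-0.093, 0.171, -0.005], 0], [1, [-0.123, 0.228, -0.005], 0], [1, [-0.148, 0.287, -0.005], 0], [1, [-0.168, 0.349, -0.005], 0], [1, [-0.183, 0.412, -0.005], 0], [1, [-0.193, 0.474, -0.005], 0]]'

```text
time: 33.45
tcp_pos: [0.4007, 0.2849, 0.0604]
orientation: [1.0, 0.021, 0.006, 0.001]
force: [0.4, 1.9, -0.0]
finger_gap: 0.005
```

```bash
python3 d.py 1.44,1.36,1.28,1.2,1.12,1.04,0.96,0.88; python3 -c "
from h import *
snap('top','t14.png')"
```

```text
[0.40070231 0.28487704 0.06043756] [ 0.4  1.9 -0. ]
1.44 target [0.3997 0.2706 0.06  ] shift [-0.006  0.057  0.002] twist -0.006 dist 0.014
1.36 target [0.4003 0.2551 0.06  ] shift [-0.007  0.119  0.002] twist -0.006 dist 0.03
1.28 target [0.4021 0.2396 0.06  ] shift [-0.002  0.181  0.002] twist -0.006 dist 0.045
1.2 target [0.4052 0.2241 0.06  ] shift [0.008 0.243 0.002] twist -0.006 dist 0.061
1.12 target [0.4095 0.2089 0.06  ] shift [0.022 0.305 0.003] twist -0.006 dist 0.076
1.04 target [0.4151 0.1939 0.06  ] shift [0.042 0.366 0.003] twist -0.006 dist 0.092
0.96 target [0.422  0.1794 0.06  ] shift [0.067 0.425 0.004] twist -0.006 dist 0.108
0.88 target [0.4302 0.1654 0.06  ] shift [0.098 0.483 0.004] twist -0.006 dist 0.123
```

View pics/t14.png

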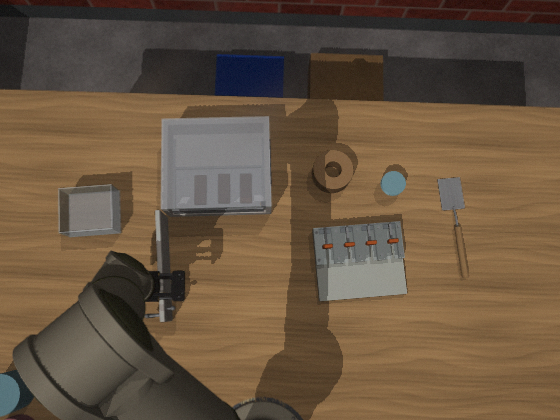

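The door is turning with the fingers as planned. It now stands about square to the cabinet front, at column 163.

Emit:
jog_arm --moves '[[1, [-0.006, 0.057, 0.002], 0], [1, [-0.007, 0.119, 0.002], 0], [1, [-0.002, 0.181, 0.002], 0], [1, [0.008, 0.243, 0.002], 0], [1, [0.022, 0.305, 0.003], 0], [1, [0.042, 0.366, 0.003], 0], [1, [0.067, 0.425, 0.004], 0], [1, [0.098, 0.483, 0.004], 0]]'

```text
time: 34.3
tcp_pos: [0.4294, 0.1603, 0.06]
orientation: [1.0, 0.02, 0.005, 0.003]
force: [-1.0, 0.6, 0.5]
finger_gap: 0.002
```

```bash
python3 d.py 0.8,0.72,0.64,0.56,0.48,0.4,0.32,0.25
```

```text
[0.42941765 0.16032715 0.05997696] [-1.   0.6  0.5]
0.8 target [0.4395 0.152  0.06  ] shift [0.039 0.035 0.001] twist -0.01 dist 0.013
0.72 target [0.4499 0.1394 0.06  ] shift [0.079 0.087 0.001] twist -0.01 dist 0.029
0.64 target [0.4615 0.1276 0.06  ] shift [0.123 0.136 0.002] twist -0.01 dist 0.046
0.56 target [0.4741 0.1167 0.06  ] shift [0.172 0.181 0.003] twist -0.01 dist 0.062
0.48 target [0.4877 0.107  0.06  ] shift [0.224 0.223 0.004] twist -0.01 dist 0.079
0.4 target [0.5021 0.0983 0.06  ] shift [0.28  0.259 0.004] twist -0.01 dist 0.095
0.32 target [0.5172 0.091  0.06  ] shift [0.34  0.291 0.005] twist -0.01 dist 0.112
0.25 target [0.531  0.0856 0.06  ] shift [0.394 0.315 0.006] twist -0.01 dist 0.126
```

Emit:
jog_arm --moves '[[1, [0.039, 0.035, 0.001], 0], [1, [0.079, 0.087, 0.001], 0], [1, [0.123, 0.136, 0.002], 0], [1, [0.172, 0.181, 0.003], 0], [1, [0.224, 0.223, 0.004], 0], [1, [0.28, 0.259, 0.004], 0], [1, [0.34, 0.291, 0.005], 0], [1, [0.394, 0.315, 0.006], 0]]'

```text
time: 35.1
tcp_pos: [0.5315, 0.0839, 0.0598]
orientation: [1.0, 0.019, 0.005, 0.003]
force: [0.4, 0.4, 0.3]
finger_gap: 0.008
```

```bash
python3 d.py 0.2,0.14,0.08,0.05,0.02,0.0,-0.02; python3 -c "
from h import *
snap('wrist','w15.png')"
```

```text
[0.53145618 0.08392101 0.05978931] [0.4 0.4 0.3]
0.2 target [0.5411 0.0823 0.06  ] shift [ 0.038  0.008 -0.   ] twist -0.012 dist 0.01
0.14 target [0.5535 0.0792 0.06  ] shift [0.087 0.022 0.   ] twist -0.012 dist 0.023
0.08 target [0.566  0.0768 0.06  ] shift [0.137 0.034 0.001] twist -0.012 dist 0.035
0.05 target [0.5724 0.076  0.06  ] shift [0.162 0.038 0.001] twist -0.012 dist 0.042
0.02 target [0.5787 0.0753 0.06  ] shift [0.188 0.042 0.001] twist -0.012 dist 0.048
0.0 target [0.583 0.075 0.06 ] shift [0.205 0.044 0.002] twist -0.012 dist 0.052
-0.02 target [0.5866 0.0747 0.06  ] shift [0.219 0.045 0.002] twist -0.012 dist 0.056
```

View pics/w15.png

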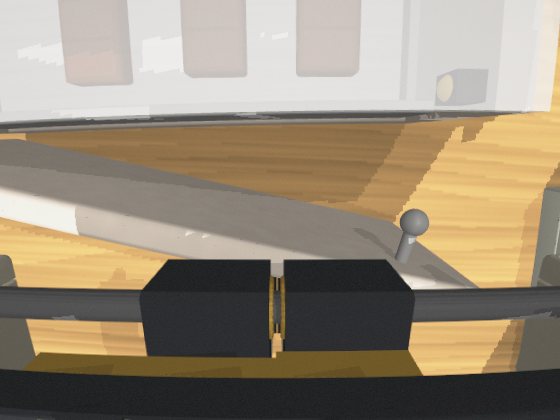

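Emit:
jog_arm --moves '[[1, [0.038, 0.008, 0], 0], [1, [0.087, 0.022, 0], 0], [1, [0.12, 0.03, 0], 0], [1, [0.145, 0.036, 0], 0], [1, [0.165, 0.04, 0], 0], [1, [0.18, 0.042, 0], 0], [1, [0.192, 0.044, 0], 0], [1, [0.2, 0.045, 0], 0]]'

```text
time: 35.95
tcp_pos: [0.5818, 0.0742, 0.0604]
orientation: [1.0, 0.019, 0.004, 0.003]
force: [-11.9, 1.4, 10.3]
finger_gap: 0.006
```

```bash
python3 d.py 0.0,-0.02,-.05
```

```text
[0.58176746 0.07415677 0.0603644 ] [-11.9   1.4  10.3]
0.0 target [0.583 0.075 0.06 ] shift [ 0.005 -0.003  0.001] twist -0.013 dist 0.002
-0.02 target [0.5866 0.0747 0.06  ] shift [ 0.019 -0.002  0.002] twist -0.013 dist 0.005
-0.05 target [0.5919 0.0744 0.06  ] shift [0.041 0.    0.002] twist -0.013 dist 0.01
```

Emit:
jog_arm --moves '[[1, [0.008, 0, 0], 0], [1, [0.014, 0, 0], 0], [1, [0.014, 0, 0], 0]]'

```text
time: 36.25
tcp_pos: [0.5816, 0.0742, 0.0602]
orientation: [1.0, 0.02, 0.001, 0.004]
force: [-10.8, -1.4, 9.2]
finger_gap: 0.007
```

```bash
python3 d.py 0.0
```

```text
[0.58158648 0.07415043 0.06016772] [-10.8  -1.4   9.2]
0.0 target [0.583 0.075 0.06 ] shift [ 0.006 -0.003  0.001] twist -0.011 dist 0.002
```

Emit:
jog_arm --moves '[[1, [0.02, 0, 0], 0], [1, [0.03, 0, 0], 0], [1, [0.035, 0, 0], 0]]'

```text
time: 36.55
tcp_pos: [0.5812, 0.0738, 0.0599]
orientation: [1.0, 0.021, -0.007, 0.006]
force: [-30.6, -0.3, 26.7]
finger_gap: 0.005
```

```bash
python3 d.py 0.0
```

```text
[0.58123783 0.0737641  0.05989078] [-30.6  -0.3  26.7]
0.0 target [0.583 0.075 0.06 ] shift [ 0.007 -0.005 -0.001] twist -0.005 dist 0.002
```

Solid at 31 N without moving any further, so the door is seated. Back off and check.

Emit:
jog_arm --moves '[[1, [-0.05, 0, 0], 0], [1, [-0.15, 0, 0], 0], [1, [-0.3, 0, 0], 0], [1, [-0.45, 0.1, -0.15], 0], [1, [-0.5, 0.3, -0.35], 0], [1, [-0.5, 0.5, -0.5], 0], [1, [-0.5, 0.6, -0.6], 0], [1, [-0.5, 0.6, -0.6], 0]]'

```text
time: 37.35
tcp_pos: [0.4648, -0.0823, 0.2161]
orientation: [1.0, 0.02, -0.005, 0.007]
force: [0.9, 0.5, -0.0]
finger_gap: 0.007
```

Run:
```python
from h import *
st=get_state();print(st['tcp_pos'],st['force'].round(1))
b=snap('top','t16.png');s=snap('scene','s16.png');p=snap('wrist','w16.png')
im=cv2.imread('pics/t16.png')
for th in(0,.06):
    f=np.array([-np.sin(th),-np.cos(th)]); n=np.array([-np.cos(th),np.sin(th)])
    q=[[*fr(C,*(np.array(Hc)+r*f+.016*n)),.116] for r in(0,.28)]; print(th,px(b,q).round(1).tolist(),px(p,q).round(1).tolist())
a=cv2.resize(im[100:250,140:300],None,fx=4,fy=4,interpolation=2);cv2.imwrite('pics/t16c.png',a)
```

```text
[ 0.46480835 -0.08234309  0.21605966] [ 0.9  0.5 -0. ]
0 [[161.7, 214.5], [272.5, 212.9]] [[-118.9, 72.7], [186.0, 49.8]]
0.06 [[161.4, 214.5], [272.1, 219.4]] [[-119.6, 72.8], [185.6, 72.4]]
```

View pics/t16c.png

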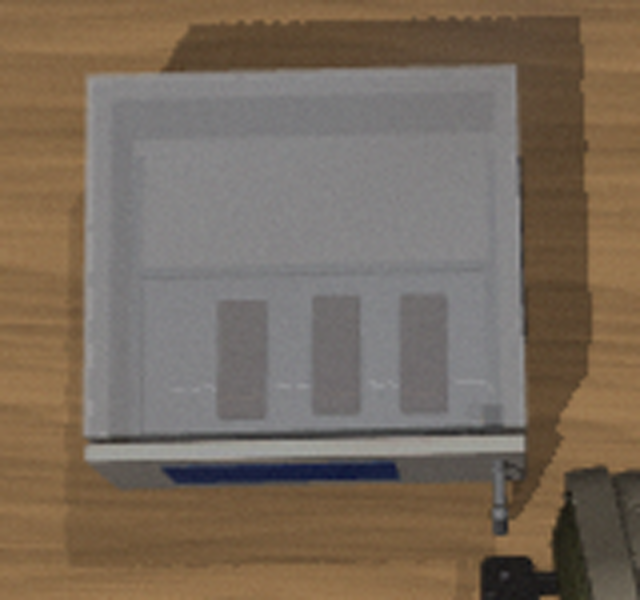

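View pics/w16.png

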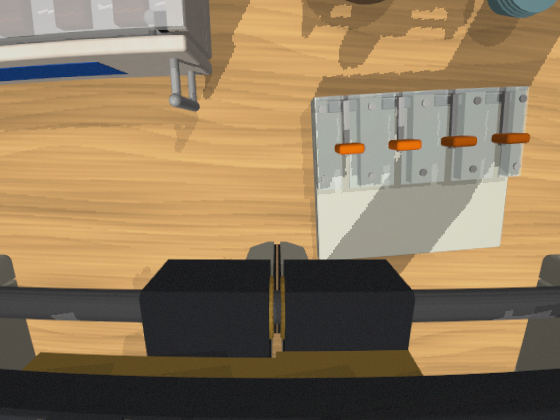

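View pics/s16.png

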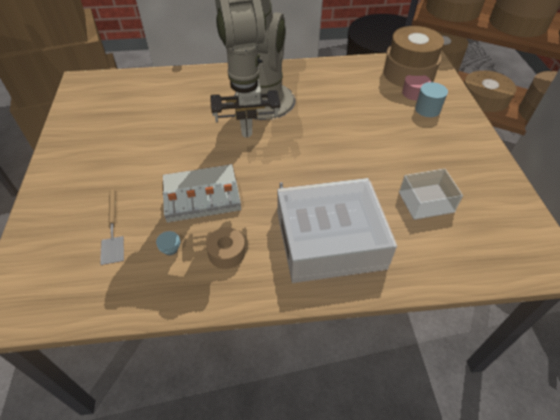

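```bash
python3 -c "
from workcell import *
print(finish_job())"
```

```text
the job is handed in; nothing more can be done
None
```

The job is handed in after about 37 s of the 210 s allowed: all the bars are on the tray, the tray is home and the door is shut. `finish_job` gives no verdict.

- **Bars:** Three were present, in lanes 2 to 4; lane 1 was empty from the start. I pushed each out with its ejector slide and laid it flat on the tray, in a row with clear gaps. I saw no bar knocked aside and no slip of the grip.
- **Tray:** I pushed it in to its end stop, where it met about 27 N. It stopped roughly 3 mm short of the position I had worked out, which I put down to my estimate of where the cabinet stands. In the pictures its front lies in the cabinet mouth.
- **Door:** I swung it shut and pressed until it stayed put at about 31 N. After I backed off, its free edge was within a few pixels of the shut position; springing back ajar would have shown as about 20.

The last pictures show the three bars flat and apart through the lid. The reel, paper cases, tub and scraper look unmoved, and the arm is clear of everything. I judged the seated door and the home tray from force and pictures, since there was no direct reading of either.

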